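# Load the free antenna test plate and switch it on

## Task

One of the two test plates is in use, with the bench meter lying on it: leave that plate, its meter and its lever alone. On the other plate, clear the power brick and the finned dummy load off into the grey bin and stand every short antenna from the rack upright on that plate; only when all that is done throw that plate's lever fully over, away from the robot, to switch it on. The two tall antennas stay standing in the rack.

Things in the scene. Friction and masses are not known exactly. Their poses are not given: they have to be found in the camera images.
- short_1: (may be absent: 3 to 5 of the five are there) short antenna: steel disc base 60 mm across and 12 mm thick, straight black mast 14 mm thick, top 95 mm above the underside; about 0.2 kg, nearly all of it in the base, so it rights itself when it falls over. Origin: centre of the underside; z up along the mast. Starts standing in the rack, masts about 75 mm apart
- short_2: (may be absent: 3 to 5 of the five are there) short antenna: steel disc base 60 mm across and 12 mm thick, straight black mast 14 mm thick, top 95 mm above the underside; about 0.2 kg, nearly all of it in the base, so it rights itself when it falls over. Origin: centre of the underside; z up along the mast. Starts standing in the rack, masts about 75 mm apart
- short_3: (may be absent: 3 to 5 of the five are there) short antenna: steel disc base 60 mm across and 12 mm thick, straight black mast 14 mm thick, top 95 mm above the underside; about 0.2 kg, nearly all of it in the base, so it rights itself when it falls over. Origin: centre of the underside; z up along the mast. Starts standing in the rack, masts about 75 mm apart
- short_4: (may be absent: 3 to 5 of the five are there) short antenna: steel disc base 60 mm across and 12 mm thick, straight black mast 14 mm thick, top 95 mm above the underside; about 0.2 kg, nearly all of it in the base, so it rights itself when it falls over. Origin: centre of the underside; z up along the mast. Starts standing in the rack, masts about 75 mm apart
- short_5: (may be absent: 3 to 5 of the five are there) short antenna: steel disc base 60 mm across and 12 mm thick, straight black mast 14 mm thick, top 95 mm above the underside; about 0.2 kg, nearly all of it in the base, so it rights itself when it falls over. Origin: centre of the underside; z up along the mast. Starts standing in the rack, masts about 75 mm apart
- tall_1: tall antenna that stays: same 60 mm base, 14 mm mast with a 20 mm thick coil part-way, top 165 mm above the underside; origin centre of the underside, z along the mast. Stands among the short ones in the rack, about 75 mm from its neighbours
- tall_2: tall antenna that stays: same 60 mm base, 14 mm mast with a 20 mm thick coil part-way, top 165 mm above the underside; origin centre of the underside, z along the mast. Stands among the short ones in the rack, about 75 mm from its neighbours
- rack: fixed steel storage channel, inside 70 mm along its x by 526 mm along its y, floor 4 mm above the table, rim 10 mm high. Origin: under its centre, at table level; the antennas stand in one row along its y
- plate_left: left test plate (positive y), fixed: aluminium tray, inside 140 mm along its x by 200 mm along its y, floor 4 mm above the table, rim 4 mm thick and 16 mm high. Origin: under its centre, at table level; x away from the robot, y to the robot's left. Its lever stands 155 mm from the centre at its outer side (+ y). Six antennas fit in two rows of three
- plate_right: right test plate (negative y), fixed: aluminium tray, inside 140 mm along its x by 200 mm along its y, floor 4 mm above the table, rim 4 mm thick and 16 mm high. Origin: under its centre, at table level; x away from the robot, y to the robot's left. Its lever stands 155 mm from the centre at its outer side (- y). Six antennas fit in two rows of three
- lever_left (a joint): toggle lever of the left plate, rad: 0 = leaning towards the robot (off), 1.0 = leaning away from the robot (on). Black ball 26 mm on an 60 mm long, 10 mm thick stem; it turns about a level axis along the plate's y, 26 mm above the table, and leans 0.5 rad either side of upright. Stays where it is left; a push of under 2 N at the ball moves it. Its grey housing measures 70 x 50 mm, top 29 mm above the table
- lever_right (a joint): toggle lever of the right plate, rad: 0 = leaning towards the robot (off), 1.0 = leaning away from the robot (on). Black ball 26 mm on an 60 mm long, 10 mm thick stem; it turns about a level axis along the plate's y, 26 mm above the table, and leans 0.5 rad either side of upright. Stays where it is left; a push of under 2 N at the ball moves it. Its grey housing measures 70 x 50 mm, top 29 mm above the table
- lever_left_tip (a point): centre of the black ball of the left plate's lever, 79 to 86 mm above the table
- lever_right_tip (a point): centre of the black ball of the right plate's lever, 79 to 86 mm above the table
- brick: loose black power brick, 78 x 42 x 32 mm (x, y, z), 0.18 kg; origin: centre of its underside. Lies on the plate that is free
- load: loose finned aluminium dummy load, a block 38 x 38 x 55 mm (x, y, z), 0.17 kg; origin: centre of its underside, z up as it stands. Stands on the free plate, its centre about 70 mm from the brick's, towards one end of the brick
- meter: bench meter, aluminium case with a dark screen, 155 x 85 x 36 mm, 0.7 kg; origin: centre of its underside. Lies on the plate that is in use
- bin: fixed grey open bin between the plates, outside 190 mm along its x by 140 mm along its y by 55 mm high, walls 4 mm, floor about 4 mm. Origin: under its centre, at table level

How it is judged:
By the outcome, as a careful person would: the job done as asked, in the order asked, and still so for the second after the job is handed in, with the robot touching nothing.
Of short_1, short_2, short_3, short_4, short_5 only 3 to 5 are there at a start; the rules pass over those that are not, and their reading is None.
At some moment in a run one of brick, load, short_1, short_2, short_3, short_4, short_5 may be knocked a few centimetres aside while the robot is not near it.
Once in a run the grip may slacken for a moment while it holds something.
It also fails if it takes over 210 s, if anything falls off the work surface, if the arm or the gripper's body presses on something with over 40 N, if the wrist force passes 120 N, or if a joint passes its speed limit or range.

## Robot

A 6-joint arm with a two-finger parallel gripper is mounted at the origin on the work surface. World frame = base frame: x ahead of the robot, y to its left, z up, the work surface at z = 0. Lengths are in m, angles in rad, forces in N, time in s.
With the tool pointing down it reaches from about 0.375 to 0.9 m from the base axis. Payload 3.1 kg.
Tool frame: the origin (TCP) lies on the centre line of the jaws, within the pads' length; the fingertips stand robot.tip_reach ahead of it and the grasp point (between the pads) is the TCP (robot.tip_reach is the distance from the TCP to the fingertips, in m); z points along the fingers, y is the direction in which the jaws open and shut (so a half turn about z gives the same grasp; the last joint's range is limited). The gripper opens to 87 mm and grips with 3 to 60 N. Pads are 19 mm wide; open, the fingers measure 117 mm over their backs; the gripper's body (75 mm by 190 mm) begins 51 mm behind the grasp point.
Start: joints at [-1.403, 0.527, 1.433, -0, 1.181, -0.178], TCP at [0.212, -0.588, 0.242] pointing down, gripper open.
Joint ranges: [-3.08, 3.08], [-0.75, 2.2], [0.22, 2.44], [-1.43, 4.57], [0, 2.65], [-2.85, 2.85]. Speed limits (rad/s): [2.79, 2.79, 3.14, 3.14, 3.14, 3.14].

## Interface

Orientations are given as a unit quaternion [x, y, z, w].
In Python, from rig import telemetry, viewer, robot gives the robot as it stands. The module is installed in compiled form; this text tells all that it offers.
- The arm moves only by the tool step_arm, never from a script. Its argument "targets" is a list of rows, each an object of numbers: "dx", "dy", "dz": the shift along the tool's x, y, z in m; "rx", "ry", "rz": the turn, a rotation vector about the tool's x, y, z in degrees. In form: [{"dx": .., "dy": .., "dz": .., "rx": .., "ry": .., "rz": ..}, ...]. A call has exactly 5 rows; each row is the pose to reach, as a shift and turn from the pose measured when the call began, along the tool's axes at that moment; what a row does not reach only later rows make up. A row lasts 1/8 s, in which the tool goes at most 62.5 mm and 10.7 degrees, less where a joint would pass 70% of its speed; a pose out of reach is approached as far as the arm can. A call with a gripper value outside its range is refused whole. "gripper" is the opening, from 0 (shut) to 1 (fully open), set as the call begins (left out, the last holds). The fingers move at their own pace and stop on an object; "force" is the grip in N (left out, the last holds). Time passes only in rows, so rows that repeat a pose let the fingers close, or fill a call up. It gives the time, the measured TCP pose, the force and the opening at its end, in the units of the state.
- telemetry.get_obs(): the state, without advancing time (a new reading comes with each control period).
- viewer.camera(name): name is "scene" or "top" or "wrist"; returns a dict with "img" (480x640x3 uint8, blue, green, red), "depth" (480x640 float32, m along the optical axis (not along the pixel's ray), 0 where there is no reading), "K" (3x3 intrinsics, pixels), "R" (3x3) and "t" (3): a world point X has camera coordinates R X + t. Camera axes: x right, y down, z forward; pixel columns grow to the right and rows downward; lengths in m; the calibration is good to about 2 mm. The wrist camera is an equidistant fisheye: a pixel r from the principal point sees the ray r / f radians off the axis. A picture is of the moment at which its call begins.
- robot.hand_in(): hands the job in, once; it reports no verdict.
The state is a dict: "time": time; "q": joint angles; "joint_velocities": joint speeds; "joint_torque": joint torques, N m; "position": TCP position; "tool_rot": TCP orientation; "ft_force": force on the tool from outside, world axes, zero at the start; "moment": the same for the moment, N m; "grip_width": finger opening in m.
Only numpy, scipy, OpenCV 4.12 (cv2) and the standard library are available. Lean on these libraries where they do the work, as an engineer would, in place of code of your own. Each camera call takes 0.05 s, during which the arm holds its last target.

## Working session

There is one attempt and no reset: what is moved stays moved. The work goes in short steps, Python scripts to look and compute and a tool call to move; the robot and the scene stay as the last step left them, time stands still between calls to the robot, and variables do not carry over. Pictures are saved under pics/ and viewed, and the job is handed in when it is done.

Besides the shell and the picture viewer there is one more tool, called after "Emit:" as name(argument=value, ...) on one line, values as JSON. step_arm: Moves the arm, as the interface text tells. Its arguments: {"type":"object","properties":{"targets":{"type":"array"},"gripper":{"type":"number"},"force":{"type":"number"}},"required":["targets"]}

```bash
mkdir -p pics; python3 - <<'E'
from rig import telemetry, viewer, robot
import cv2
o=telemetry.get_obs();print({k:(v if not hasattr(v,'round') else v) for k,v in o.items()}, robot.tip_reach)
for n in ["scene","top"]:
    c=viewer.camera(n);cv2.imwrite(f"pics/{n}0.png",c["img"]);print(n,c["K"],c["R"],c["t"])
E
```

```text
{'time': 0.0, 'q': array([-1.40253409e+00,  5.28451441e-01,  1.43388550e+00, -4.39880038e-05,
        1.18140453e+00, -1.78541910e-01]), 'joint_velocities': array([ 0.00034718,  0.00106592,  0.0017174 ,  0.00107888, -0.00034112,
       -0.00080825]), 'joint_torque': array([-1.80937710e-03, -4.40044141e+01, -1.76592010e+01,  6.31151162e-02,
        5.82949421e-02, -1.53820201e-04]), 'position': array([ 0.21230856, -0.58710337,  0.24058599]), 'tool_rot': array([ 9.85001480e-01,  1.72542543e-01, -1.48160227e-05, -1.07449920e-03]), 'ft_force': array([-0.38381388,  0.09968324,  0.31377187]), 'moment': array([-0.01689183,  0.05623773, -0.0456739 ]), 'grip_width': 0.08696951513247145} 0.019
scene [[437.86776712   0.         318.39230027]
 [  0.         437.86776712 240.65452665]
 [  0.           0.           1.        ]] [[-0.71665022  0.69732512  0.01225314]
 [ 0.39364791  0.41893516 -0.81825097]
 [-0.57572023 -0.58157631 -0.57473056]] [ 0.37153176 -0.14046222  1.32076986]
top [[613.46299095   0.         320.9127379 ]
 [  0.         613.46299095 244.03228374]
 [  0.           0.           1.        ]] [[ 0.02983958 -0.99950736  0.00972851]
 [-0.98705716 -0.03099937 -0.15734421]
 [ 0.15756827 -0.00490751 -0.9874959 ]] [-0.03148016  0.52782779  1.51770008]
```

View pics/top0.png

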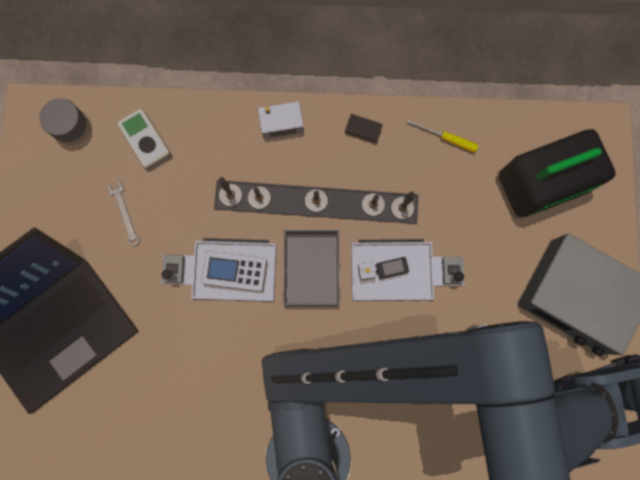

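View pics/scene0.png

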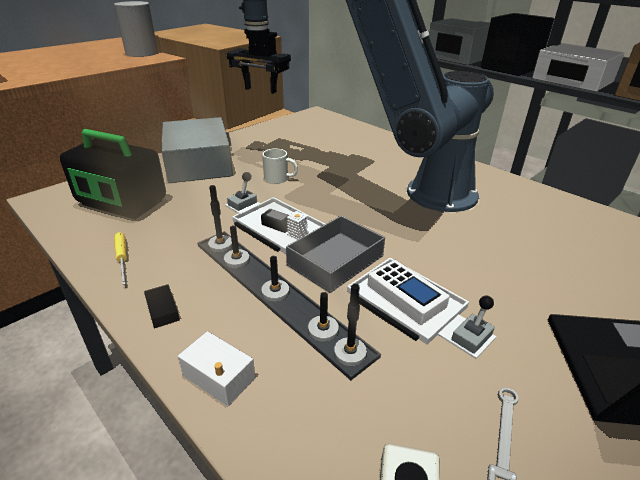

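The top view shows three short antennas, with bases near (259,197), (316,200) and (373,204). The tall ones are at the rack ends, (230,194) and (403,207). The meter is on the left plate, and the brick (392,267) and load (367,271) are on the right plate, so the right plate is the free one.

```bash
cat > h.py <<'E'
from rig import telemetry, viewer, robot
import cv2, numpy as np
from scipy.spatial.transform import Rotation as Ro
def ray(c,uv,z):
    K,R,t=c["K"],c["R"],c["t"]
    d=R.T@np.linalg.inv(K)@np.array([uv[0],uv[1],1.]);o=-R.T@t
    return o+d*(z-o[2])/d[2]
def proj(c,X):
    p=c["K"]@(c["R"]@np.asarray(X,float)+c["t"]);return p[:2]/p[2]
def crop(c,u0,v0,u1,v1,s,name):
    cv2.imwrite(name,cv2.resize(c["img"][v0:v1,u0:u1],None,fx=s,fy=s,interpolation=cv2.INTER_CUBIC))
def cloud(c):
    d=c["depth"];v,u=np.mgrid[:480,:640];K=c["K"]
    P=np.stack([(u-K[0,2])/K[0,0]*d,(v-K[1,2])/K[1,1]*d,d],-1)
    return (P-c["t"])@c["R"]
def st():
    o=telemetry.get_obs();r=Ro.from_quat(o["tool_rot"]);m=r.as_matrix()
    print("t",round(o["time"],2),"p",o["position"].round(4),"x",m[:,0].round(3),"y",m[:,1].round(3),"z",m[:,2].round(3),"w",round(o["grip_width"],4),"F",o["ft_force"].round(1),"q",o["q"].round(2))
    return o,m
def to(P,yaw=None):
    # rows for going to world P with tool down; yaw=angle of tool y axis in world (deg), mod 180
    o,m=st();d=m.T@(np.array(P)-o["position"])
    s="d %s"%d.round(4)
    if yaw is not None:
        cands=[]
        for k in (0,180):
            a=np.radians(yaw+k);y=np.array([np.cos(a),np.sin(a),0]);z=np.array([0,0,-1.]);x=np.cross(y,z)
            rv=Ro.from_matrix(m.T@np.stack([x,y,z],1)).as_rotvec(degrees=True);cands.append(rv)
        s+=" r "+" or ".join(str(c.round(1)) for c in cands)
    print(s)
E
python3 - <<'E'
from h import *
c=viewer.camera("top");np.savez("top0.npz",**c)
crop(c,340,220,480,320,5,"pics/top_plate.png")
crop(c,205,165,425,230,3,"pics/top_rack.png")
P=cloud(c)
hsv=cv2.cvtColor(c["img"],cv2.COLOR_BGR2HSV)
for n,uv in [("t1",(230,194)),("s1",(259,197)),("s2",(316,200)),("s3",(373,204)),("t2",(403,207))]:
    print(n,ray(c,uv,.016).round(3),P[uv[1],uv[0]].round(3))
for n,uv in [("load",(367,271)),("brick",(392,267)),("bin",(312,268)),("ball",(457,276)),("platec",(393,271)),("rack",(316,201))]:
    print(n,ray(c,uv,.0).round(3),P[uv[1],uv[0]].round(3))
E
```

```text
t1 [0.658 0.226 0.016] [0.65  0.221 0.048]
s1 [0.652 0.15  0.016] [0.645 0.147 0.045]
s2 [0.649 0.001 0.016] [0.642 0.001 0.047]
s3 [ 0.643 -0.148  0.016] [ 0.636 -0.146  0.046]
t2 [ 0.637 -0.227  0.016] [ 0.628 -0.221  0.057]
load [ 0.468 -0.137  0.   ] [ 0.461 -0.132  0.061]
brick [ 0.481 -0.202  0.   ] [ 0.476 -0.197  0.041]
bin [0.472 0.006 0.   ] [0.471 0.006 0.001]
ball [ 0.462 -0.371  0.   ] [ 0.451 -0.349  0.098]
platec [ 0.47  -0.205  0.   ] [ 0.466 -0.2    0.036]
rack [0.65  0.001 0.   ] [0.641 0.001 0.039]
```

View pics/top_plate.png

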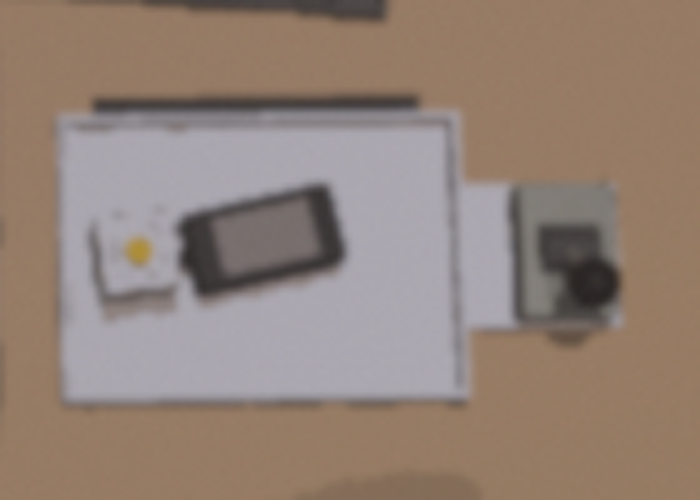

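View pics/top_rack.png

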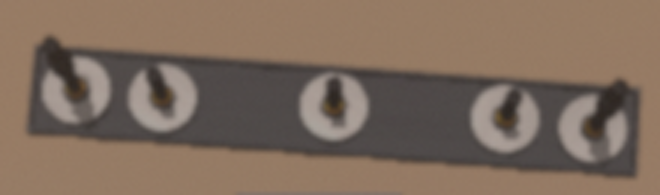

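```bash
cat > seg.py <<'E'
from h import *
import sys
c=viewer.camera("top")
img=c["img"];g=cv2.cvtColor(img,cv2.COLOR_BGR2GRAY)
print("t",telemetry.get_obs()["time"])
# discs: bright in rack
hsv=cv2.cvtColor(img,cv2.COLOR_BGR2HSV)
def blobs(m,box,z,amin=30):
    mm=np.zeros_like(m);u0,v0,u1,v1=box;mm[v0:v1,u0:u1]=m[v0:v1,u0:u1]
    for k in cv2.findContours(mm,cv2.RETR_EXTERNAL,cv2.CHAIN_APPROX_NONE)[0]:
        if cv2.contourArea(k)<amin: continue
        h=cv2.convexHull(k)
        w=np.array([ray(c,p[0],z)[:2] for p in h],np.float32)
        r=cv2.minAreaRect(w);(x,y),rad=cv2.minEnclosingCircle(w)
        print(" area",cv2.contourArea(k),"rect",np.round(r[0],4),np.round(r[1],4),round(r[2],1),"circ",round(x,4),round(y,4),round(rad,4))
bright=((g>140)&(hsv[...,1]<60)).astype(np.uint8)*255
print("discs");blobs(bright,(205,165,425,232),.016)
dark=cv2.morphologyEx((g<110).astype(np.uint8)*255,cv2.MORPH_CLOSE,np.ones((5,5)))
print("brick");blobs(dark,(374,246,430,297),.036)
print("bin");blobs(dark,(270,215,347,320),.055)
print("plate");blobs(bright,(345,236,440,305),.016)
y=((hsv[...,0]>12)&(hsv[...,0]<35)&(hsv[...,1]>120)).astype(np.uint8)*255
print("load knob");blobs(y,(352,242,434,300),.059,3)
b2=(g<45).astype(np.uint8)*255
print("ball");blobs(b2,(435,250,475,290),.083,5)
E
python3 seg.py
```

```text
t 0.2
discs
 area 30.5 rect [ 0.6313 -0.2453] [0.0295 0.0105] 0.4 circ 0.6313 -0.2453 0.0151
 area 94.5 rect [ 0.6364 -0.2106] [0.0253 0.0513] 87.2 circ 0.6359 -0.2205 0.0259
 area 157.5 rect [ 0.6414 -0.1476] [0.0538 0.0515] 64.5 circ 0.6429 -0.1477 0.0276
 area 165.0 rect [0.6475 0.0008] [0.0509 0.0523] 1.8 circ 0.6486 0.0018 0.0277
 area 60.5 rect [0.647  0.2433] [0.0431 0.0158] 26.3 circ 0.6492 0.2388 0.0218
 area 168.0 rect [0.6521 0.1501] [0.0537 0.0523] 2.8 circ 0.6518 0.151 0.0279
 area 67.5 rect [0.664  0.2093] [0.0459 0.0181] 26.7 circ 0.6607 0.2159 0.0231
brick
 area 496.5 rect [ 0.4733 -0.1955] [0.0438 0.0837] 14.8 circ 0.4744 -0.1956 0.0434
bin
 area 4289.5 rect [0.4622 0.0073] [0.1991 0.1398] 1.7 circ 0.4638 0.0078 0.1195
 area 112.0 rect [0.5954 0.0043] [0.0104 0.1625] 1.8 circ 0.5954 0.0044 0.0815
plate
 area 4453.0 rect [ 0.4704 -0.2095] [0.1475 0.2256] 1.7 circ 0.4697 -0.2019 0.1263
load knob
 area 6.5 rect [ 0.465  -0.1335] [0.0076 0.0075] 1.0 circ 0.4638 -0.1336 0.0046
ball
 area 40.0 rect [ 0.4525 -0.3548] [0.0185 0.0179] 26.6 circ 0.4525 -0.3539 0.0106
```

```bash
python3 - <<'E'
from h import *
c=dict(np.load("top0.npz"))
print("plate",ray(c,(392.1,271.4),.016).round(4))
print("plate corners",[ray(c,(340+(a-2)/5,220+(b-2)/5),.016)[:2].round(4) for a,b in[(58,115),(458,110),(468,402),(63,405)]])
print("load corners",[ray(c,(340+(a-2)/5,220+(b-2)/5),.059)[:2].round(4) for a,b in[(95,222),(165,205),(176,287),(105,298)]])
to((.473,-.195,.16),14.8)
E
```

```text
plate [ 0.4672 -0.2004  0.016 ]
plate corners [array([ 0.5389, -0.0937]), array([ 0.548 , -0.3009]), array([ 0.3971, -0.3063]), array([ 0.3892, -0.0995])]
load corners [array([ 0.4782, -0.111 ]), array([ 0.4879, -0.1459]), array([ 0.4468, -0.1521]), array([ 0.4402, -0.1168])]
t 0.2 p [ 0.2124 -0.5874  0.2409] x [0.94 0.34 0.  ] y [ 0.34  -0.94  -0.001] z [-0.     0.001 -1.   ] w 0.0867 F [0.5 0.8 0. ] q [-1.4   0.53  1.43  0.    1.18 -0.18]
d [ 0.3784 -0.2803  0.0814] r [ -0.1  -0.1 -84.9] or [-0.1  0.1 95.1]
```

Emit:
step_arm(targets=[{"dx": 0.04, "dy": -0.03, "dz": 0, "rz": -9}, {"dx": 0.08, "dy": -0.06, "dz": 0, "rz": -18}, {"dx": 0.12, "dy": -0.09, "dz": 0, "rz": -27}, {"dx": 0.16, "dy": -0.12, "dz": 0, "rz": -36}, {"dx": 0.2, "dy": -0.15, "dz": 0, "rz": -45}], gripper=0.8)

```text
invalid input
```

```bash
python3 - <<'E'
from h import *
to((.473,-.195,.14),14.8)
E
```

```text
t 0.2 p [ 0.2124 -0.5874  0.2409] x [0.94 0.34 0.  ] y [ 0.34  -0.94  -0.001] z [-0.     0.001 -1.   ] w 0.0867 F [0.5 0.8 0. ] q [-1.4   0.53  1.43  0.    1.18 -0.18]
d [ 0.3784 -0.2803  0.1014] r [ -0.1  -0.1 -84.9] or [-0.1  0.1 95.1]
```

Perhaps every row needs all six keys.

Emit:
step_arm(targets=[{"dx": 0.04, "dy": -0.03, "dz": 0, "rx": 0, "ry": 0, "rz": -9}, {"dx": 0.08, "dy": -0.06, "dz": 0, "rx": 0, "ry": 0, "rz": -18}, {"dx": 0.12, "dy": -0.09, "dz": 0, "rx": 0, "ry": 0, "rz": -27}, {"dx": 0.16, "dy": -0.12, "dz": 0, "rx": 0, "ry": 0, "rz": -36}, {"dx": 0.2, "dy": -0.15, "dz": 0, "rx": 0, "ry": 0, "rz": -45}], gripper=0.8)

```text
time: 0.82
position: [0.3502, -0.3769, 0.2412]
tool_rot: [0.843, 0.538, 0.0, -0.001]
ft_force: [-0.4, 0.1, 0.5]
grip_width: 0.0694
```

```bash
python3 - <<'E'
from h import *
to((.473,-.195,.14),14.8)
E
```

```text
t 0.82 p [ 0.3502 -0.3769  0.2412] x [0.42  0.907 0.001] y [ 0.907 -0.42  -0.001] z [-0.     0.001 -1.   ] w 0.0694 F [-0.4  0.1  0.5] q [-1.04  0.38  1.71  0.    1.06 -0.61]
d [0.2166 0.035  0.1014] r [ -0.   -0.1 -39.7] or [-1.000e-01  0.000e+00  1.403e+02]
```

Emit:
step_arm(targets=[{"dx": 0.05, "dy": 0.008, "dz": 0.015, "rx": 0, "ry": 0, "rz": -9}, {"dx": 0.1, "dy": 0.016, "dz": 0.03, "rx": 0, "ry": 0, "rz": -18}, {"dx": 0.155, "dy": 0.025, "dz": 0.055, "rx": 0, "ry": 0, "rz": -28}, {"dx": 0.21, "dy": 0.034, "dz": 0.08, "rx": 0, "ry": 0, "rz": -38}, {"dx": 0.2166, "dy": 0.035, "dz": 0.1, "rx": 0, "ry": 0, "rz": -39.7}])

```text
time: 1.45
position: [0.4741, -0.1916, 0.1404]
tool_rot: [0.607, 0.795, 0.001, -0.001]
ft_force: [0.2, 0.6, -0.3]
grip_width: 0.0695
```

```bash
python3 - <<'E'
from h import *
to((.473,-.195,.03),14.8)
c=viewer.camera("wrist");cv2.imwrite("pics/w1.png",c["img"])
E
```

```text
t 1.45 p [ 0.4741 -0.1916  0.1404] x [-0.263  0.965  0.002] y [0.965 0.263 0.   ] z [-0.001  0.002 -1.   ] w 0.0695 F [ 0.2  0.6 -0.3] q [-0.6   0.53  1.81  0.    0.8  -0.87]
d [-0.0033 -0.002   0.1104] r [ 0.  -0.1  0.4] or [   0.2    0.  -179.6]
```

View pics/w1.png

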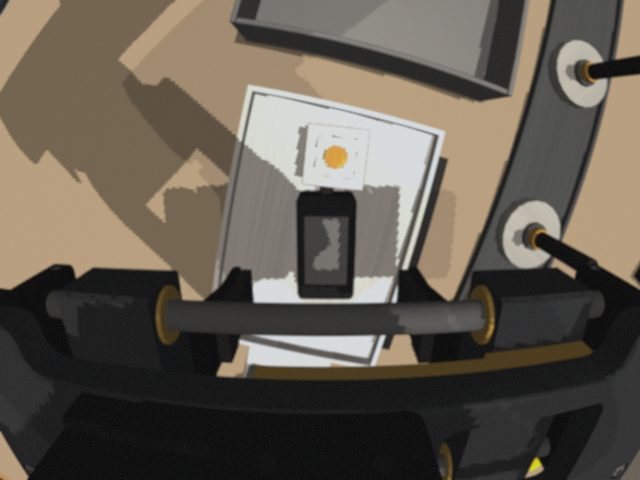

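The wrist view shows the brick (326,245) aligned with its long side across the jaws, and the load (335,157) just beyond its end. Descending.

Emit:
step_arm(targets=[{"dx": -0.003, "dy": -0.002, "dz": 0.03, "rx": 0, "ry": 0, "rz": 0}, {"dx": -0.003, "dy": -0.002, "dz": 0.06, "rx": 0, "ry": 0, "rz": 0}, {"dx": -0.003, "dy": -0.002, "dz": 0.09, "rx": 0, "ry": 0, "rz": 0}, {"dx": -0.003, "dy": -0.002, "dz": 0.108, "rx": 0, "ry": 0, "rz": 0}, {"dx": -0.003, "dy": -0.002, "dz": 0.108, "rx": 0, "ry": 0, "rz": 0}])

```text
time: 2.12
position: [0.4704, -0.1946, 0.0295]
tool_rot: [0.608, 0.794, 0.001, -0.004]
ft_force: [-1.0, -0.3, 0.1]
grip_width: 0.0697
```

Emit:
step_arm(targets=[{"dx": 0, "dy": 0, "dz": 0, "rx": 0, "ry": 0, "rz": 0}, {"dx": 0, "dy": 0, "dz": 0, "rx": 0, "ry": 0, "rz": 0}, {"dx": 0, "dy": 0, "dz": 0, "rx": 0, "ry": 0, "rz": 0}, {"dx": 0, "dy": 0, "dz": 0, "rx": 0, "ry": 0, "rz": 0}, {"dx": 0, "dy": 0, "dz": 0, "rx": 0, "ry": 0, "rz": 0}], gripper=0.2, force=25)

```text
time: 2.75
position: [0.4715, -0.1951, 0.0304]
tool_rot: [0.608, 0.794, 0.001, -0.003]
ft_force: [1.8, 0.7, 6.4]
grip_width: 0.0419
```

Emit:
step_arm(targets=[{"dx": 0, "dy": 0, "dz": -0.02, "rx": 0, "ry": 0, "rz": 0}, {"dx": 0, "dy": 0, "dz": -0.04, "rx": 0, "ry": 0, "rz": 0}, {"dx": 0, "dy": 0, "dz": -0.07, "rx": 0, "ry": 0, "rz": 0}, {"dx": 0, "dy": 0, "dz": -0.1, "rx": 0, "ry": 0, "rz": 0}, {"dx": 0, "dy": 0, "dz": -0.12, "rx": 0, "ry": 0, "rz": 0}])

```text
time: 3.38
position: [0.4711, -0.1952, 0.151]
tool_rot: [0.608, 0.794, 0.0, -0.004]
ft_force: [0.5, 1.2, -2.4]
grip_width: 0.0422
```

```bash
python3 - <<'E'
from h import *
to((.430,.006,.15),2)
c=viewer.camera("wrist");cv2.imwrite("pics/w2.png",c["img"])
E
```

```text
t 3.38 p [ 0.4711 -0.1952  0.151 ] x [-0.261  0.965  0.006] y [ 0.965  0.261 -0.003] z [-0.005  0.005 -1.   ] w 0.0422 F [ 0.5  1.2 -2.4] q [-0.61  0.51  1.8   0.    0.83 -0.88]
d [0.205  0.0128 0.0022] r [-0.2 -0.3 13.1] or [   0.5   -0.4 -166.9]
```

View pics/w2.png

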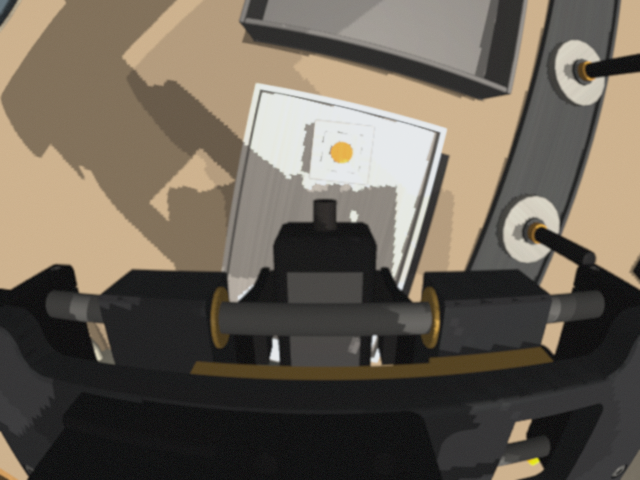

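Brick held (width 42 mm). Carrying it to the bin.

Emit:
step_arm(targets=[{"dx": 0.05, "dy": 0.003, "dz": 0, "rx": 0, "ry": 0, "rz": 4}, {"dx": 0.1, "dy": 0.006, "dz": 0, "rx": 0, "ry": 0, "rz": 8}, {"dx": 0.15, "dy": 0.009, "dz": 0, "rx": 0, "ry": 0, "rz": 13}, {"dx": 0.205, "dy": 0.013, "dz": 0, "rx": 0, "ry": 0, "rz": 13}, {"dx": 0.205, "dy": 0.013, "dz": 0, "rx": 0, "ry": 0, "rz": 13}])

```text
time: 4.05
position: [0.4274, 0.0091, 0.1525]
tool_rot: [0.692, 0.722, -0.001, -0.005]
ft_force: [0.6, 0.9, -2.4]
grip_width: 0.0419
```

Emit:
step_arm(targets=[{"dx": 0, "dy": 0, "dz": 0.03, "rx": 0, "ry": 0, "rz": 0}, {"dx": 0, "dy": 0, "dz": 0.06, "rx": 0, "ry": 0, "rz": 0}, {"dx": 0, "dy": 0, "dz": 0.09, "rx": 0, "ry": 0, "rz": 0}, {"dx": 0, "dy": 0, "dz": 0.105, "rx": 0, "ry": 0, "rz": 0}, {"dx": 0, "dy": 0, "dz": 0.105, "rx": 0, "ry": 0, "rz": 0}])

```text
time: 4.68
position: [0.4258, 0.009, 0.0461]
tool_rot: [0.692, 0.722, -0.002, -0.006]
ft_force: [0.3, -0.0, -1.4]
grip_width: 0.0421
```

Emit:
step_arm(targets=[{"dx": 0, "dy": 0, "dz": 0, "rx": 0, "ry": 0, "rz": 0}, {"dx": 0, "dy": 0, "dz": 0, "rx": 0, "ry": 0, "rz": 0}, {"dx": 0, "dy": 0, "dz": -0.03, "rx": 0, "ry": 0, "rz": 0}, {"dx": 0, "dy": 0, "dz": -0.07, "rx": 0, "ry": 0, "rz": 0}, {"dx": 0, "dy": 0, "dz": -0.12, "rx": 0, "ry": 0, "rz": 0}], gripper=0.7)

```text
time: 5.3
position: [0.4267, 0.0085, 0.1676]
tool_rot: [0.692, 0.722, -0.002, -0.006]
ft_force: [1.4, 0.4, -1.0]
grip_width: 0.0608
```

```bash
python3 - <<'E'
from h import *
to((.463,-.133,.14),12)
c=viewer.camera("wrist");cv2.imwrite("pics/w3.png",c["img"])
c=viewer.camera("top");crop(c,200,160,480,330,2.8,"pics/t3.png")
E
```

```text
t 5.3 p [0.4267 0.0085 0.1676] x [-0.042  0.999  0.006] y [ 0.999  0.042 -0.012] z [-0.012  0.005 -1.   ] w 0.0608 F [ 1.4  0.4 -1. ] q [-0.24  0.4   1.98  0.    0.78 -0.29]
d [-0.143   0.0306  0.0264] r [-0.7 -0.4 -9.6] or [ -0.6   1.  170.4]
```

View pics/w3.png

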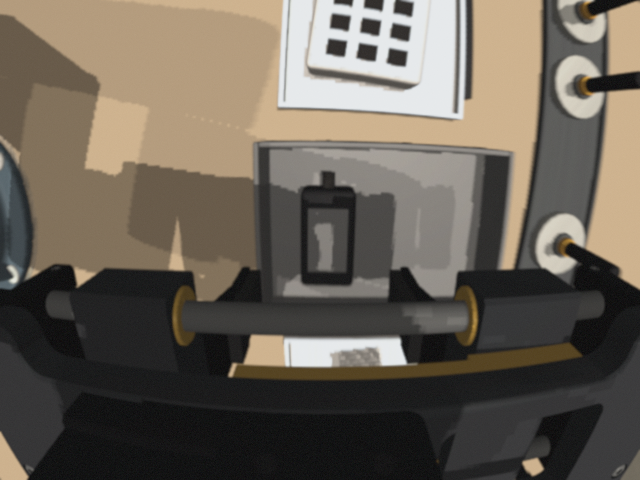

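View pics/t3.png

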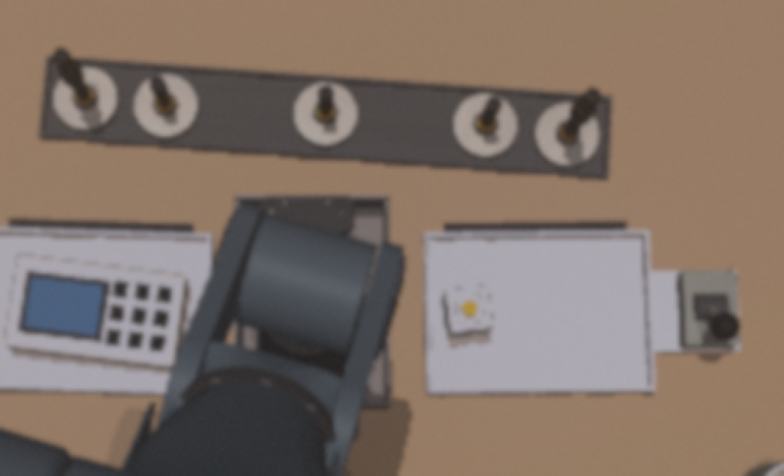

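Brick is in the bin, lying near (328,235) in the wrist view, and the load is unmoved. Going for the load.

Emit:
step_arm(targets=[{"dx": -0.04, "dy": 0.008, "dz": 0, "rx": 0, "ry": 0, "rz": -3}, {"dx": -0.09, "dy": 0.018, "dz": 0.005, "rx": 0, "ry": 0, "rz": -6}, {"dx": -0.143, "dy": 0.031, "dz": 0.015, "rx": -0.7, "ry": -0.4, "rz": -10}, {"dx": -0.143, "dy": 0.031, "dz": 0.026, "rx": -0.7, "ry": -0.4, "rz": -10}, {"dx": -0.143, "dy": 0.031, "dz": 0.026, "rx": -0.7, "ry": -0.4, "rz": -10}], gripper=0.75)

```text
time: 6.02
position: [0.4656, -0.1328, 0.1435]
tool_rot: [0.627, 0.779, 0.003, 0.004]
ft_force: [-0.4, 0.6, 0.3]
grip_width: 0.0655
```

```bash
python3 - <<'E'
from h import *
to((.463,-.133,.04),12)
c=viewer.camera("wrist");cv2.imwrite("pics/w4.png",c["img"])
E
```

```text
t 6.03 p [ 0.4656 -0.1328  0.1435] x [-0.214  0.977 -0.003] y [0.977 0.214 0.009] z [ 0.009 -0.001 -1.   ] w 0.0655 F [-0.4  0.6  0.3] q [-0.51  0.5   1.88  0.01  0.76 -0.73]
d [ 0.0006 -0.0036  0.1035] r [0.5 0.2 0.4] or [  -0.2    0.8 -179.6]
```

View pics/w4.png

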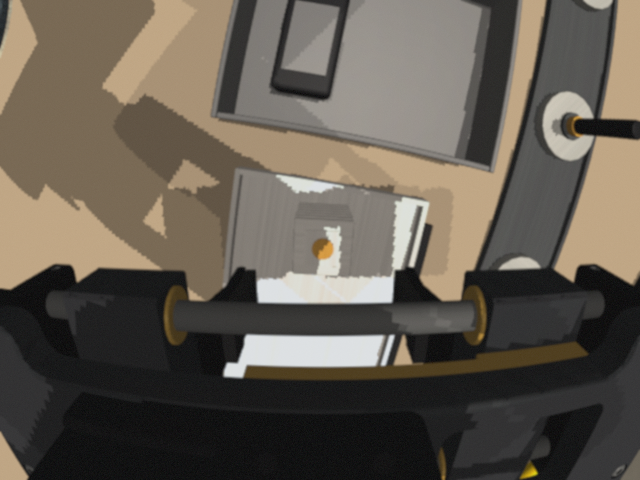

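The load (top knob at (322,249)) is centred between the fingers and square to them. Descending.

Emit:
step_arm(targets=[{"dx": 0.001, "dy": -0.003, "dz": 0.03, "rx": 0.5, "ry": 0.2, "rz": 0}, {"dx": 0.001, "dy": -0.003, "dz": 0.06, "rx": 0.5, "ry": 0.2, "rz": 0}, {"dx": 0.001, "dy": -0.003, "dz": 0.09, "rx": 0.5, "ry": 0.2, "rz": 0}, {"dx": 0.001, "dy": -0.003, "dz": 0.1, "rx": 0.5, "ry": 0.2, "rz": 0}, {"dx": 0.001, "dy": -0.003, "dz": 0.1, "rx": 0.5, "ry": 0.2, "rz": 0}])

```text
time: 6.7
position: [0.4634, -0.1312, 0.0439]
tool_rot: [0.626, 0.78, 0.0, -0.0]
ft_force: [-0.2, -0.2, 0.5]
grip_width: 0.0654
```

Emit:
step_arm(targets=[{"dx": 0, "dy": 0, "dz": 0, "rx": 0, "ry": 0, "rz": 0}, {"dx": 0, "dy": 0, "dz": 0, "rx": 0, "ry": 0, "rz": 0}, {"dx": 0, "dy": 0, "dz": 0, "rx": 0, "ry": 0, "rz": 0}, {"dx": 0, "dy": 0, "dz": 0, "rx": 0, "ry": 0, "rz": 0}, {"dx": 0, "dy": 0, "dz": 0, "rx": 0, "ry": 0, "rz": 0}], gripper=0.2, force=25)

```text
time: 7.32
position: [0.4638, -0.1314, 0.0445]
tool_rot: [0.626, 0.78, 0.0, 0.0]
ft_force: [-0.2, 0.6, 5.2]
grip_width: 0.0382
```

Emit:
step_arm(targets=[{"dx": 0, "dy": 0, "dz": -0.02, "rx": 0, "ry": 0, "rz": 0}, {"dx": 0, "dy": 0, "dz": -0.04, "rx": 0, "ry": 0, "rz": 0}, {"dx": 0, "dy": 0, "dz": -0.07, "rx": 0, "ry": 0, "rz": 0}, {"dx": 0, "dy": 0, "dz": -0.1, "rx": 0, "ry": 0, "rz": 0}, {"dx": 0, "dy": 0, "dz": -0.12, "rx": 0, "ry": 0, "rz": 0}])

```text
time: 7.95
position: [0.4635, -0.1314, 0.1653]
tool_rot: [0.626, 0.78, 0.0, 0.0]
ft_force: [0.4, 0.4, -2.3]
grip_width: 0.0382
```

```bash
python3 - <<'E'
from h import *
to((.505,.000,.16),2)
c=viewer.camera("wrist");cv2.imwrite("pics/w5.png",c["img"])
E
```

```text
t 7.95 p [ 0.4635 -0.1314  0.1653] x [-0.216  0.976  0.   ] y [0.976 0.216 0.001] z [ 0.001  0.    -1.   ] w 0.0382 F [ 0.4  0.4 -2.3] q [-0.51  0.46  1.86  0.    0.82 -0.73]
d [0.1193 0.069  0.0054] r [ 0.1 -0.  10.5] or [ 0.000e+00  1.000e-01 -1.695e+02]
```

View pics/w5.png

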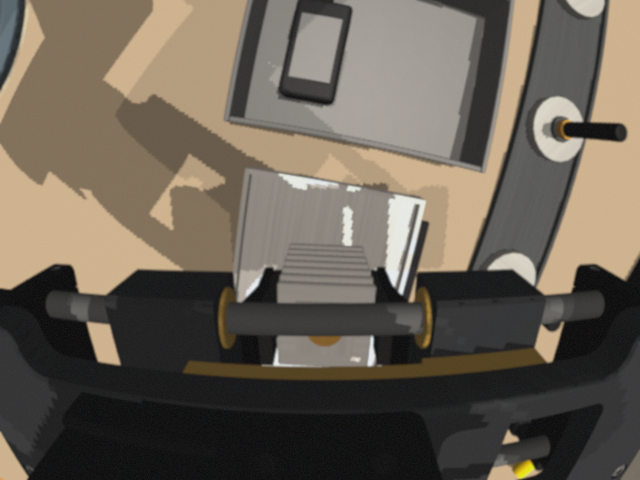

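Emit:
step_arm(targets=[{"dx": 0.03, "dy": 0.015, "dz": 0, "rx": 0, "ry": 0, "rz": 3}, {"dx": 0.06, "dy": 0.03, "dz": 0, "rx": 0, "ry": 0, "rz": 6}, {"dx": 0.09, "dy": 0.045, "dz": 0, "rx": 0, "ry": 0, "rz": 9}, {"dx": 0.121, "dy": 0.06, "dz": 0, "rx": 0, "ry": 0, "rz": 10.5}, {"dx": 0.121, "dy": 0.06, "dz": 0.005, "rx": 0, "ry": 0, "rz": 10.5}])

```text
time: 8.62
position: [0.4966, 0.0011, 0.1613]
tool_rot: [0.693, 0.721, 0.001, 0.001]
ft_force: [-0.2, -0.5, -1.1]
grip_width: 0.0381
```

Emit:
step_arm(targets=[{"dx": 0, "dy": 0, "dz": 0.03, "rx": 0, "ry": 0, "rz": 0}, {"dx": 0, "dy": 0, "dz": 0.06, "rx": 0, "ry": 0, "rz": 0}, {"dx": 0, "dy": 0, "dz": 0.09, "rx": 0, "ry": 0, "rz": 0}, {"dx": 0, "dy": 0, "dz": 0.108, "rx": 0, "ry": 0, "rz": 0}, {"dx": 0, "dy": 0, "dz": 0.108, "rx": 0, "ry": 0, "rz": 0}])

```text
time: 9.25
position: [0.4953, 0.0005, 0.0514]
tool_rot: [0.694, 0.72, -0.001, -0.001]
ft_force: [0.1, -0.6, -1.0]
grip_width: 0.0381
```

Emit:
step_arm(targets=[{"dx": 0, "dy": 0, "dz": 0, "rx": 0, "ry": 0, "rz": 0}, {"dx": 0, "dy": 0, "dz": 0, "rx": 0, "ry": 0, "rz": 0}, {"dx": 0, "dy": 0, "dz": -0.03, "rx": 0, "ry": 0, "rz": 0}, {"dx": 0, "dy": 0, "dz": -0.07, "rx": 0, "ry": 0, "rz": 0}, {"dx": 0, "dy": 0, "dz": -0.13, "rx": 0, "ry": 0, "rz": 0}], gripper=0.57)

```text
time: 9.88
position: [0.4947, 0.0006, 0.1826]
tool_rot: [0.694, 0.72, -0.001, -0.001]
ft_force: [1.7, -0.3, 1.2]
grip_width: 0.0494
```

```bash
python3 - <<'E'
from h import *
to((.642,-.1475,.20),2)
c=viewer.camera("wrist");cv2.imwrite("pics/w6.png",c["img"])
E
python3 seg.py
```

```text
t 9.88 p [0.4947 0.0006 0.1826] x [-0.038  0.999  0.   ] y [ 0.999  0.038 -0.003] z [-0.003  0.    -1.   ] w 0.0494 F [ 1.7 -0.3  1.2] q [-0.22  0.44  1.81 -0.    0.89 -0.26]
d [-0.1536  0.1415 -0.0179] r [-0.2 -0.   0.2] or [   0.    -0.3 -179.8]
t 9.975
discs
 area 33.0 rect [ 0.6314 -0.2453] [0.0296 0.0105] 0.4 circ 0.6314 -0.2466 0.0154
 area 100.5 rect [ 0.6364 -0.2106] [0.0253 0.0513] 87.2 circ 0.636 -0.2197 0.0259
 area 173.0 rect [ 0.6429 -0.1484] [0.0536 0.0524] 1.1 circ 0.6428 -0.1478 0.0279
 area 63.5 rect [0.647  0.2432] [0.0432 0.0159] 26.8 circ 0.6492 0.2388 0.0218
 area 182.0 rect [0.6507 0.1506] [0.0525 0.0553] 23.0 circ 0.6518 0.1512 0.0281
 area 72.5 rect [0.6637 0.2094] [0.048  0.0186] 24.9 circ 0.6607 0.2159 0.0242
brick
bin
 area 7343.5 rect [0.469  0.0153] [0.2625 0.1921] 1.7 circ 0.4691 0.0141 0.162
plate
 area 4561.0 rect [ 0.4716 -0.2087] [0.1501 0.2272] 1.8 circ 0.471 -0.2017 0.1269
load knob
ball
 area 14.5 rect [ 0.4516 -0.3531] [0.0169 0.0139] 21.7 circ 0.4521 -0.3541 0.009
```

View pics/w6.png

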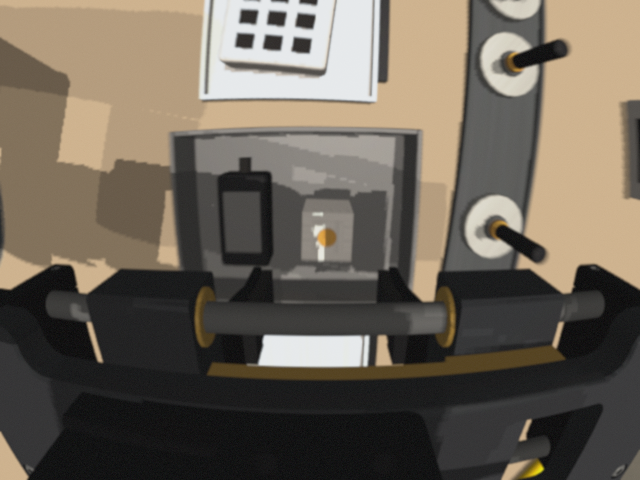

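Both items are in the bin. In the wrist view the brick is near (245,218) and the load is standing near (325,235). Next is the short antenna nearest the right plate, at (0.643,-0.148).

Emit:
step_arm(targets=[{"dx": -0.04, "dy": 0.037, "dz": 0, "rx": 0, "ry": 0, "rz": 0}, {"dx": -0.08, "dy": 0.074, "dz": 0, "rx": 0, "ry": 0, "rz": 0}, {"dx": -0.12, "dy": 0.111, "dz": 0, "rx": 0, "ry": 0, "rz": 0}, {"dx": -0.154, "dy": 0.142, "dz": 0, "rx": 0, "ry": 0, "rz": 0}, {"dx": -0.154, "dy": 0.142, "dz": 0.02, "rx": 0, "ry": 0, "rz": 0}], gripper=0.57)

```text
time: 10.6
position: [0.6517, -0.1527, 0.1719]
tool_rot: [0.694, 0.72, 0.005, 0.01]
ft_force: [-0.5, 0.3, 0.3]
grip_width: 0.0496
```

```bash
python3 - <<'E'
from h import *
to((.643,-.148,.078),2)
c=viewer.camera("wrist");cv2.imwrite("pics/w7.png",c["img"])
E
```

```text
t 10.6 p [ 0.6517 -0.1527  0.1719] x [-0.036  0.999 -0.008] y [0.999 0.036 0.021] z [ 0.021 -0.007 -1.   ] w 0.0496 F [-0.5  0.3  0.3] q [-0.4   0.66  1.39  0.    1.07 -0.43]
d [ 0.0058 -0.0104  0.0937] r [1.2 0.5 0. ] or [  -0.7    1.9 -179.9]
```

View pics/w7.png

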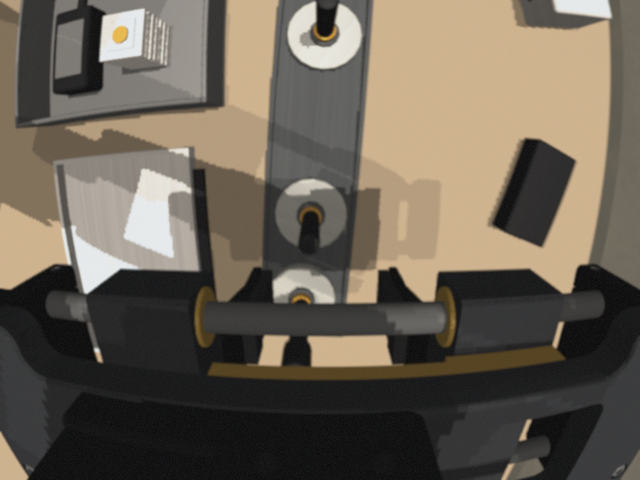

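Disc at (310,213) is the target short. The tall one behind it, at (300,295), sits about 75 mm clear, as expected. Correcting the position and descending.

Emit:
step_arm(targets=[{"dx": 0.005, "dy": -0.0095, "dz": 0.01, "rx": 1.2, "ry": 0.5, "rz": 0}, {"dx": 0.006, "dy": -0.0105, "dz": 0.03, "rx": 1.2, "ry": 0.5, "rz": 0}, {"dx": 0.006, "dy": -0.0105, "dz": 0.06, "rx": 1.2, "ry": 0.5, "rz": 0}, {"dx": 0.006, "dy": -0.0105, "dz": 0.09, "rx": 1.2, "ry": 0.5, "rz": 0}, {"dx": 0.006, "dy": -0.0105, "dz": 0.094, "rx": 1.2, "ry": 0.5, "rz": 0}])

```text
time: 11.28
position: [0.6353, -0.1432, 0.0713]
tool_rot: [0.694, 0.72, -0.003, -0.008]
ft_force: [-0.5, -0.8, 1.1]
grip_width: 0.0494
```

Emit:
step_arm(targets=[{"dx": 0, "dy": 0, "dz": 0, "rx": 0, "ry": 0, "rz": 0}, {"dx": 0, "dy": 0, "dz": 0, "rx": 0, "ry": 0, "rz": 0}, {"dx": 0, "dy": 0, "dz": 0, "rx": 0, "ry": 0, "rz": 0}, {"dx": 0, "dy": 0, "dz": 0, "rx": 0, "ry": 0, "rz": 0}, {"dx": 0, "dy": 0, "dz": 0, "rx": 0, "ry": 0, "rz": 0}], gripper=0, force=30)

```text
time: 11.9
position: [0.6373, -0.1438, 0.0727]
tool_rot: [0.694, 0.72, -0.002, -0.006]
ft_force: [2.5, -0.0, 4.1]
grip_width: 0.0132
```

```bash
python3 - <<'E'
from h import *
st()
c=viewer.camera("wrist");cv2.imwrite("pics/w8.png",c["img"])
E
```

```text
t 11.9 p [ 0.6373 -0.1438  0.0727] x [-0.037  0.999  0.006] y [ 0.999  0.037 -0.011] z [-0.011  0.006 -1.   ] w 0.0132 F [ 2.5 -0.   4.1] q [-0.39  0.78  1.47  0.    0.91 -0.43]
```

View pics/w8.png

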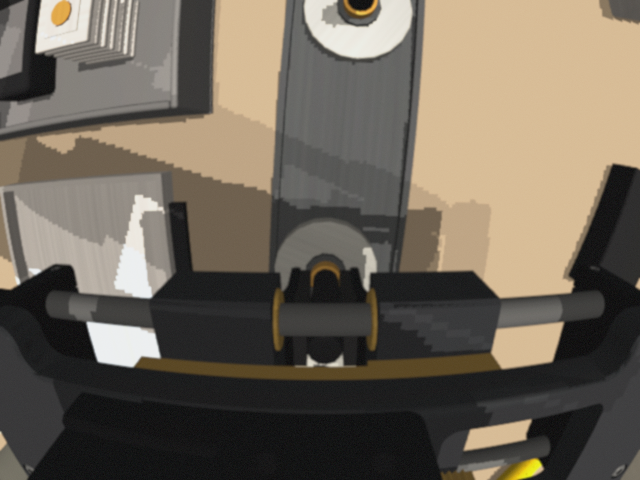

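Mast gripped (13 mm). Lifting straight up, then carrying it to the plate's near spot.

Emit:
step_arm(targets=[{"dx": 0, "dy": 0, "dz": -0.015, "rx": 0, "ry": 0, "rz": 0}, {"dx": 0, "dy": 0, "dz": -0.03, "rx": 0, "ry": 0, "rz": 0}, {"dx": 0, "dy": 0, "dz": -0.05, "rx": 0, "ry": 0, "rz": 0}, {"dx": 0, "dy": 0, "dz": -0.075, "rx": 0, "ry": 0, "rz": 0}, {"dx": 0, "dy": 0, "dz": -0.08, "rx": 0, "ry": 0, "rz": 0}])

```text
time: 12.58
position: [0.6382, -0.1445, 0.1546]
tool_rot: [0.694, 0.72, -0.002, -0.005]
ft_force: [-0.2, -0.5, -1.5]
grip_width: 0.0133
```

```bash
python3 - <<'E'
from h import *
to((.438,-.198,.155),2)
c=viewer.camera("wrist");cv2.imwrite("pics/w9.png",c["img"])
E
```

```text
t 12.57 p [ 0.6382 -0.1445  0.1546] x [-0.037  0.999  0.005] y [ 0.999  0.037 -0.009] z [-0.01   0.005 -1.   ] w 0.0133 F [-0.2 -0.5 -1.5] q [-0.39  0.67  1.42  0.    1.06 -0.43]
d [-0.046  -0.2021  0.0013] r [-0.5 -0.3  0.1] or [   0.5   -0.8 -179.9]
```

View pics/w9.png

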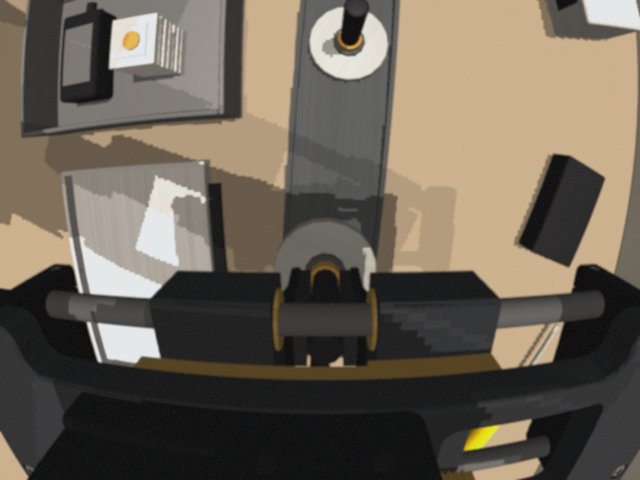

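Emit:
step_arm(targets=[{"dx": -0.01, "dy": -0.04, "dz": 0, "rx": 0, "ry": 0, "rz": 0}, {"dx": -0.02, "dy": -0.09, "dz": 0, "rx": 0, "ry": 0, "rz": 0}, {"dx": -0.034, "dy": -0.145, "dz": 0, "rx": 0, "ry": 0, "rz": 0}, {"dx": -0.046, "dy": -0.195, "dz": 0, "rx": -0.5, "ry": -0.3, "rz": 0}, {"dx": -0.046, "dy": -0.202, "dz": 0, "rx": -0.5, "ry": -0.3, "rz": 0}])

```text
time: 13.25
position: [0.4331, -0.1965, 0.155]
tool_rot: [0.695, 0.719, -0.001, -0.004]
ft_force: [0.3, -0.2, -1.8]
grip_width: 0.0136
```

Emit:
step_arm(targets=[{"dx": 0, "dy": 0, "dz": 0, "rx": 0, "ry": 0, "rz": 0}, {"dx": 0, "dy": 0, "dz": 0.02, "rx": 0, "ry": 0, "rz": 0}, {"dx": 0, "dy": 0, "dz": 0.04, "rx": 0, "ry": 0, "rz": 0}, {"dx": 0, "dy": 0, "dz": 0.06, "rx": 0, "ry": 0, "rz": 0}, {"dx": 0, "dy": 0, "dz": 0.06, "rx": 0, "ry": 0, "rz": 0}])

```text
time: 13.88
position: [0.433, -0.1955, 0.0936]
tool_rot: [0.695, 0.719, -0.001, -0.006]
ft_force: [0.2, -0.4, -1.8]
grip_width: 0.0137
```

```bash
python3 - <<'E'
from h import *
to((.438,-.198,.074),2)
c=viewer.camera("wrist");cv2.imwrite("pics/w10.png",c["img"])
E
```

```text
t 13.88 p [ 0.433  -0.1955  0.0936] x [-0.035  0.999  0.007] y [ 0.999  0.035 -0.01 ] z [-0.01   0.007 -1.   ] w 0.0137 F [ 0.2 -0.4 -1.8] q [-0.66  0.59  1.92 -0.    0.64 -0.69]
d [-0.0028  0.0051  0.0195] r [-0.5 -0.4  0. ] or [   0.6   -0.9 -180. ]
```

View pics/w10.png

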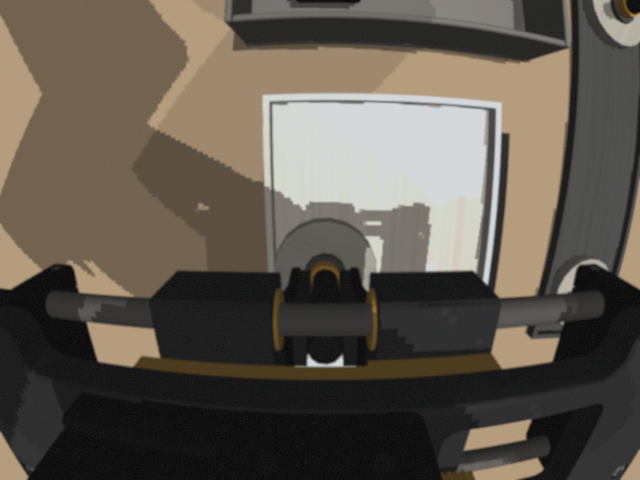

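Emit:
step_arm(targets=[{"dx": -0.003, "dy": 0.006, "dz": 0.003, "rx": -0.5, "ry": -0.4, "rz": 0}, {"dx": -0.003, "dy": 0.006, "dz": 0.01, "rx": -0.5, "ry": -0.4, "rz": 0}, {"dx": -0.003, "dy": 0.006, "dz": 0.015, "rx": -0.5, "ry": -0.4, "rz": 0}, {"dx": -0.003, "dy": 0.006, "dz": 0.02, "rx": -0.5, "ry": -0.4, "rz": 0}, {"dx": -0.003, "dy": 0.006, "dz": 0.02, "rx": -0.5, "ry": -0.4, "rz": 0}])

```text
time: 14.55
position: [0.4389, -0.1984, 0.0739]
tool_rot: [0.695, 0.719, -0.0, 0.0]
ft_force: [0.2, 0.1, -2.5]
grip_width: 0.0133
```

Emit:
step_arm(targets=[{"dx": 0, "dy": 0, "dz": 0, "rx": 0, "ry": 0, "rz": 0}, {"dx": 0, "dy": 0, "dz": 0, "rx": 0, "ry": 0, "rz": 0}, {"dx": 0, "dy": 0, "dz": 0, "rx": 0, "ry": 0, "rz": 0}, {"dx": 0, "dy": 0, "dz": -0.02, "rx": 0, "ry": 0, "rz": 0}, {"dx": 0, "dy": 0, "dz": -0.06, "rx": 0, "ry": 0, "rz": 0}], gripper=0.5)

```text
time: 15.18
position: [0.438, -0.1978, 0.1335]
tool_rot: [0.695, 0.719, -0.001, -0.002]
ft_force: [0.6, -0.1, -0.7]
grip_width: 0.0429
```

Emit:
step_arm(targets=[{"dx": 0, "dy": 0, "dz": -0.03, "rx": 0, "ry": 0, "rz": 0}, {"dx": 0, "dy": 0, "dz": -0.06, "rx": 0, "ry": 0, "rz": 0}, {"dx": 0.04, "dy": 0.02, "dz": -0.06, "rx": 0, "ry": 0, "rz": 0}, {"dx": 0.08, "dy": 0.06, "dz": -0.06, "rx": 0, "ry": 0, "rz": 0}, {"dx": 0.12, "dy": 0.1, "dz": -0.06, "rx": 0, "ry": 0, "rz": 0}])

```text
time: 15.8
position: [0.5349, -0.0735, 0.194]
tool_rot: [0.695, 0.719, -0.0, -0.001]
ft_force: [0.5, -0.8, 0.4]
grip_width: 0.0437
```

```bash
python3 seg.py; python3 - <<'E'
from h import *
to((.6486,.0015,.17),2)
c=viewer.camera("wrist");cv2.imwrite("pics/w11.png",c["img"])
E
```

```text
t 15.85
discs
 area 36.0 rect [ 0.6314 -0.2453] [0.0296 0.0105] 0.4 circ 0.6314 -0.2466 0.0154
 area 98.0 rect [ 0.6363 -0.2108] [0.0249 0.0515] 87.2 circ 0.6359 -0.2192 0.0261
 area 99.0 rect [0.6446 0.016 ] [0.0525 0.0247] 17.8 circ 0.6473 0.0074 0.0264
 area 65.5 rect [0.647  0.2429] [0.0433 0.0163] 28.8 circ 0.6492 0.2388 0.0218
 area 187.0 rect [0.6521 0.1514] [0.0536 0.0549] 1.9 circ 0.652 0.151 0.0283
 area 76.0 rect [0.6628 0.2092] [0.0495 0.0191] 23.4 circ 0.6593 0.2171 0.0249
brick
 area 62.5 rect [ 0.4389 -0.2036] [0.0208 0.0298] 67.6 circ 0.4377 -0.2061 0.0152
bin
 area 6551.0 rect [0.4691 0.0149] [0.2638 0.1896] 1.3 circ 0.4691 0.0141 0.162
plate
 area 3424.0 rect [ 0.4724 -0.2317] [0.1501 0.1811] 1.7 circ 0.4704 -0.2257 0.1072
load knob
ball
 area 13.0 rect [ 0.453  -0.3544] [0.0148 0.015 ] 1.8 circ 0.4527 -0.3543 0.0089
t 15.85 p [ 0.5399 -0.0688  0.1944] x [-0.037  0.999  0.004] y [0.999 0.037 0.005] z [ 0.005  0.004 -1.   ] w 0.0436 F [4.  1.6 0.1] q [-0.33  0.48  1.69  0.01  0.97 -0.38]
d [0.0661 0.1111 0.0251] r [ 0.3 -0.2  0.1] or [   0.3    0.4 -179.9]
```

View pics/w11.png

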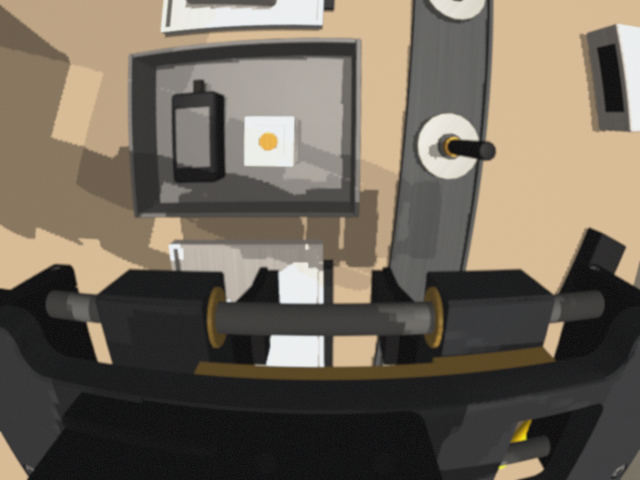

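Brick and load are both in the bin, and s2's disc is visible at (448,145). Moving over s2 (0.6486, 0.0015).

Emit:
step_arm(targets=[{"dx": 0.02, "dy": 0.033, "dz": 0.003, "rx": 0, "ry": 0, "rz": 0}, {"dx": 0.04, "dy": 0.066, "dz": 0.006, "rx": 0, "ry": 0, "rz": 0}, {"dx": 0.066, "dy": 0.1, "dz": 0.012, "rx": 0.3, "ry": -0.2, "rz": 0}, {"dx": 0.066, "dy": 0.11, "dz": 0.02, "rx": 0.3, "ry": -0.2, "rz": 0}, {"dx": 0.066, "dy": 0.11, "dz": 0.025, "rx": 0.3, "ry": -0.2, "rz": 0}], gripper=0.57)

```text
time: 16.52
position: [0.6441, -0.0013, 0.1683]
tool_rot: [0.693, 0.721, -0.003, -0.001]
ft_force: [-0.5, -0.0, -0.5]
grip_width: 0.0495
```

```bash
python3 - <<'E'
from h import *
to((.6486,.0012,.075),2)
c=viewer.camera("top");crop(c,200,160,480,330,2.8,"pics/t12.png")
E
```

```text
t 16.52 p [ 0.6441 -0.0013  0.1683] x [-0.04   0.999 -0.002] y [ 0.999  0.04  -0.006] z [-0.006 -0.002 -1.   ] w 0.0495 F [-0.5 -0.  -0.5] q [-0.17  0.64  1.44 -0.    1.06 -0.21]
d [0.0024 0.0051 0.0933] r [-0.3  0.1  0.3] or [  -0.2   -0.5 -179.7]
```

View pics/t12.png

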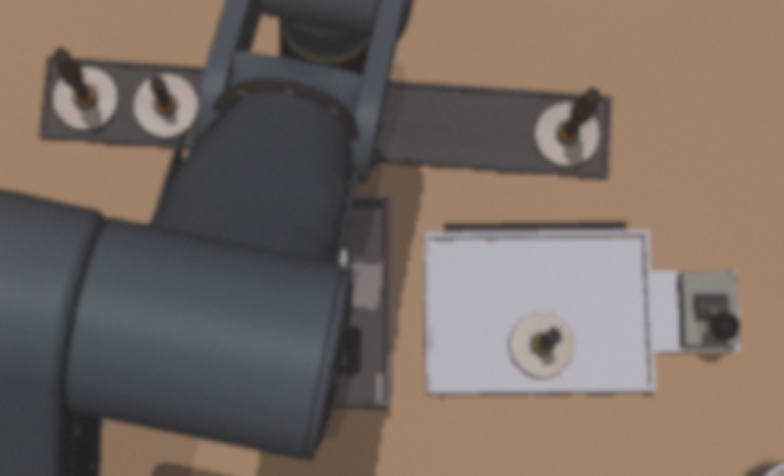

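The first short stands on the plate (disc at (541,344) in the crop), well inside the rims. Descending on s2.

Emit:
step_arm(targets=[{"dx": 0.002, "dy": 0.005, "dz": 0.01, "rx": -0.3, "ry": 0, "rz": 0}, {"dx": 0.002, "dy": 0.005, "dz": 0.035, "rx": -0.3, "ry": 0, "rz": 0}, {"dx": 0.002, "dy": 0.005, "dz": 0.065, "rx": -0.3, "ry": 0, "rz": 0}, {"dx": 0.002, "dy": 0.005, "dz": 0.09, "rx": -0.3, "ry": 0, "rz": 0}, {"dx": 0.002, "dy": 0.005, "dz": 0.094, "rx": -0.3, "ry": 0, "rz": 0}])

```text
time: 17.2
position: [0.645, 0.0002, 0.0715]
tool_rot: [0.693, 0.721, -0.003, -0.002]
ft_force: [-0.8, 0.0, 0.1]
grip_width: 0.0493
```

Emit:
step_arm(targets=[{"dx": 0, "dy": 0, "dz": 0, "rx": 0, "ry": 0, "rz": 0}, {"dx": 0, "dy": 0, "dz": 0, "rx": 0, "ry": 0, "rz": 0}, {"dx": 0, "dy": 0, "dz": 0, "rx": 0, "ry": 0, "rz": 0}, {"dx": 0, "dy": 0, "dz": 0, "rx": 0, "ry": 0, "rz": 0}, {"dx": 0, "dy": 0, "dz": 0, "rx": 0, "ry": 0, "rz": 0}], gripper=0, force=30)

```text
time: 17.82
position: [0.6456, 0.0002, 0.0721]
tool_rot: [0.693, 0.721, -0.002, -0.002]
ft_force: [0.2, 0.8, 3.4]
grip_width: 0.0132
```

Emit:
step_arm(targets=[{"dx": 0, "dy": 0, "dz": -0.015, "rx": 0, "ry": 0, "rz": 0}, {"dx": 0, "dy": 0, "dz": -0.03, "rx": 0, "ry": 0, "rz": 0}, {"dx": 0, "dy": 0, "dz": -0.05, "rx": 0, "ry": 0, "rz": 0}, {"dx": 0, "dy": 0, "dz": -0.075, "rx": 0, "ry": 0, "rz": 0}, {"dx": 0, "dy": 0, "dz": -0.085, "rx": 0, "ry": 0, "rz": 0}])

```text
time: 18.45
position: [0.6469, 0.0002, 0.1595]
tool_rot: [0.693, 0.721, -0.001, -0.0]
ft_force: [0.0, -0.2, -1.9]
grip_width: 0.0132
```

```bash
python3 - <<'E'
from h import *
to((.495,-.139,.16),2)
c=viewer.camera("wrist");cv2.imwrite("pics/w13.png",c["img"])
E
```

```text
t 18.45 p [6.469e-01 2.000e-04 1.595e-01] x [-0.039  0.999 -0.001] y [ 0.999  0.039 -0.003] z [-0.003 -0.002 -1.   ] w 0.0132 F [ 0.  -0.2 -1.9] q [-0.17  0.65  1.45 -0.    1.05 -0.21]
d [-1.332e-01 -1.572e-01  1.000e-04] r [-0.2  0.1  0.2] or [-1.000e-01 -2.000e-01 -1.798e+02]
```

View pics/w13.png

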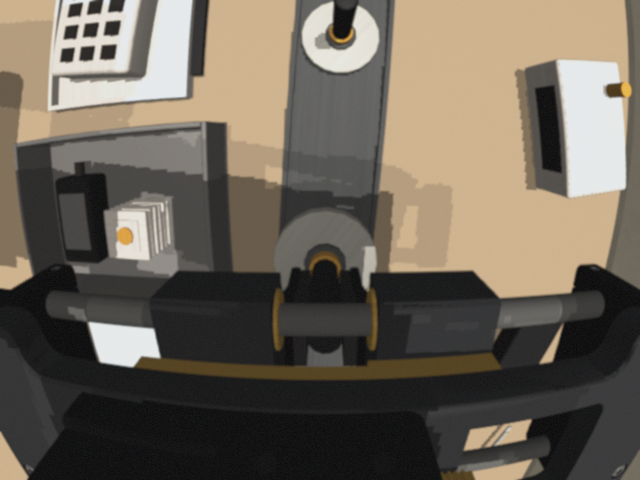

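Emit:
step_arm(targets=[{"dx": -0.04, "dy": -0.02, "dz": 0, "rx": 0, "ry": 0, "rz": 0}, {"dx": -0.08, "dy": -0.055, "dz": 0, "rx": 0, "ry": 0, "rz": 0}, {"dx": -0.12, "dy": -0.1, "dz": 0, "rx": 0, "ry": 0, "rz": 0}, {"dx": -0.133, "dy": -0.145, "dz": 0, "rx": 0, "ry": 0, "rz": 0}, {"dx": -0.133, "dy": -0.157, "dz": 0, "rx": 0, "ry": 0, "rz": 0}])

```text
time: 19.12
position: [0.4918, -0.139, 0.16]
tool_rot: [0.694, 0.72, -0.002, -0.002]
ft_force: [0.4, -0.2, -1.7]
grip_width: 0.0131
```

Emit:
step_arm(targets=[{"dx": 0, "dy": 0, "dz": 0, "rx": 0, "ry": 0, "rz": 0}, {"dx": 0, "dy": 0, "dz": 0.02, "rx": 0, "ry": 0, "rz": 0}, {"dx": 0, "dy": 0, "dz": 0.04, "rx": 0, "ry": 0, "rz": 0}, {"dx": 0, "dy": 0, "dz": 0.06, "rx": 0, "ry": 0, "rz": 0}, {"dx": 0, "dy": 0, "dz": 0.06, "rx": 0, "ry": 0, "rz": 0}])

```text
time: 19.75
position: [0.492, -0.1382, 0.0987]
tool_rot: [0.694, 0.72, -0.002, -0.003]
ft_force: [0.3, 0.1, -1.6]
grip_width: 0.0128
```

```bash
python3 - <<'E'
from h import *
to((.495,-.139,.073),2)
c=viewer.camera("wrist");cv2.imwrite("pics/w14.png",c["img"])
E
```

```text
t 19.75 p [ 0.492  -0.1382  0.0987] x [-0.037  0.999  0.002] y [ 0.999  0.037 -0.008] z [-0.008  0.002 -1.   ] w 0.0128 F [ 0.3  0.1 -1.6] q [-0.49  0.61  1.83 -0.    0.71 -0.53]
d [-0.001   0.0032  0.0257] r [-0.5 -0.1  0.1] or [   0.2   -0.7 -179.9]
```

View pics/w14.png

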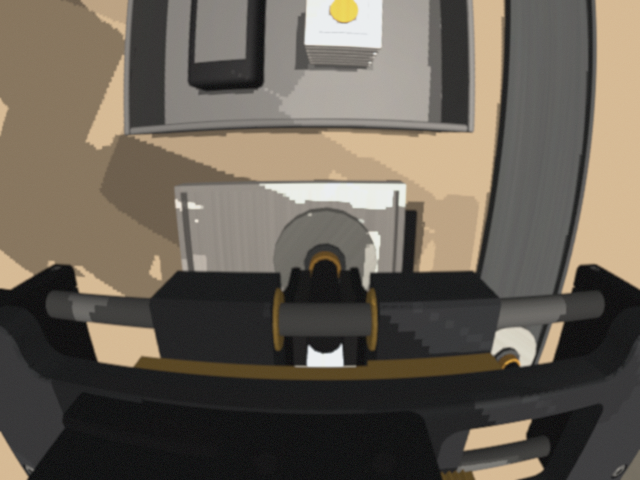

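Emit:
step_arm(targets=[{"dx": -0.001, "dy": 0.003, "dz": 0.008, "rx": -0.5, "ry": 0, "rz": 0}, {"dx": -0.001, "dy": 0.003, "dz": 0.016, "rx": -0.5, "ry": 0, "rz": 0}, {"dx": -0.001, "dy": 0.003, "dz": 0.022, "rx": -0.5, "ry": 0, "rz": 0}, {"dx": -0.001, "dy": 0.003, "dz": 0.0255, "rx": -0.5, "ry": 0, "rz": 0}, {"dx": -0.001, "dy": 0.003, "dz": 0.0255, "rx": -0.5, "ry": 0, "rz": 0}])

```text
time: 20.42
position: [0.495, -0.1393, 0.0737]
tool_rot: [0.694, 0.72, 0.001, 0.0]
ft_force: [-0.8, 0.0, -2.7]
grip_width: 0.0132
```

Emit:
step_arm(targets=[{"dx": 0, "dy": 0, "dz": 0, "rx": 0, "ry": 0, "rz": 0}, {"dx": 0, "dy": 0, "dz": 0, "rx": 0, "ry": 0, "rz": 0}, {"dx": 0, "dy": 0, "dz": 0, "rx": 0, "ry": 0, "rz": 0}, {"dx": 0, "dy": 0, "dz": -0.02, "rx": 0, "ry": 0, "rz": 0}, {"dx": 0, "dy": 0, "dz": -0.06, "rx": 0, "ry": 0, "rz": 0}], gripper=0.5)

```text
time: 21.05
position: [0.4939, -0.139, 0.1333]
tool_rot: [0.694, 0.72, 0.001, -0.002]
ft_force: [0.9, -0.9, 0.5]
grip_width: 0.0427
```

Emit:
step_arm(targets=[{"dx": 0, "dy": 0, "dz": -0.03, "rx": 0, "ry": 0, "rz": 0}, {"dx": 0, "dy": 0, "dz": -0.06, "rx": 0, "ry": 0, "rz": 0}, {"dx": 0.06, "dy": 0.03, "dz": -0.06, "rx": 0, "ry": 0, "rz": 0}, {"dx": 0.12, "dy": 0.06, "dz": -0.06, "rx": 0, "ry": 0, "rz": 0}, {"dx": 0.18, "dy": 0.08, "dz": -0.06, "rx": 0, "ry": 0, "rz": 0}])

```text
time: 21.68
position: [0.5657, 0.0355, 0.1942]
tool_rot: [0.694, 0.72, 0.001, -0.001]
ft_force: [0.4, -1.2, -0.1]
grip_width: 0.0435
```

```bash
python3 - <<'E'
from h import *
to((.652,.151,.17),2)
c=viewer.camera("wrist");cv2.imwrite("pics/w15.png",c["img"])
E
python3 seg.py
```

```text
t 21.68 p [0.5657 0.0355 0.1942] x [-0.036  0.999  0.003] y [0.999 0.036 0.   ] z [ 0.     0.003 -1.   ] w 0.0435 F [ 0.4 -1.2 -0.1] q [-0.14  0.51  1.63  0.    1.   -0.17]
d [0.1122 0.0904 0.0246] r [ 0.  -0.2  0. ] or [   0.2    0.  -180. ]
t 21.775
discs
 area 37.0 rect [ 0.6327 -0.2453] [0.0322 0.0105] 0.4 circ 0.6327 -0.2453 0.0164
 area 110.5 rect [ 0.6358 -0.2113] [0.051  0.0262] 0.5 circ 0.6359 -0.2192 0.0261
 area 51.0 rect [0.6513 0.1723] [0.0376 0.0131] 2.7 circ 0.6515 0.1697 0.0189
 area 67.5 rect [0.6468 0.2424] [0.0443 0.0172] 26.8 circ 0.6493 0.2375 0.0224
 area 78.5 rect [0.6628 0.2094] [0.0495 0.0194] 24.1 circ 0.6593 0.2171 0.0249
brick
 area 59.0 rect [ 0.4392 -0.2036] [0.0202 0.0275] 64.3 circ 0.4377 -0.2057 0.0149
bin
 area 6752.5 rect [0.4689 0.0155] [0.2624 0.193 ] 1.8 circ 0.4701 0.0156 0.162
plate
 area 4666.0 rect [ 0.4717 -0.2085] [0.1501 0.2276] 1.7 circ 0.47 -0.2007 0.1273
load knob
ball
 area 10.0 rect [ 0.4513 -0.3525] [0.0166 0.0129] 31.1 circ 0.4527 -0.3543 0.0089
```

View pics/w15.png

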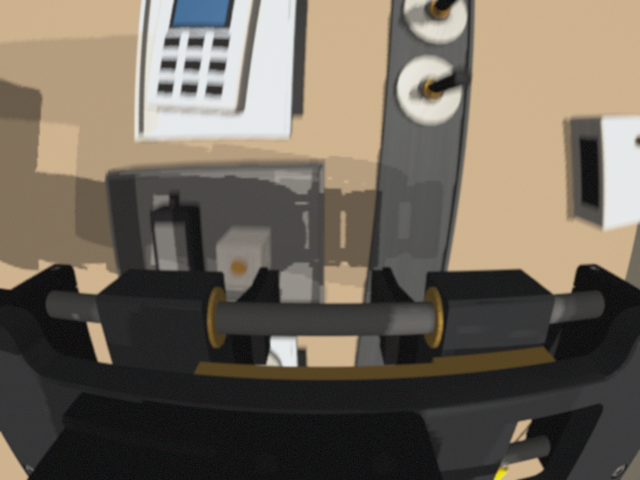

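s1's disc is at (430,90) in the wrist view, with the tall one beyond it. Moving over s1.

Emit:
step_arm(targets=[{"dx": 0.03, "dy": 0.025, "dz": 0, "rx": 0, "ry": 0, "rz": 0}, {"dx": 0.07, "dy": 0.055, "dz": 0, "rx": 0, "ry": 0, "rz": 0}, {"dx": 0.105, "dy": 0.085, "dz": 0.005, "rx": 0, "ry": 0, "rz": 0}, {"dx": 0.112, "dy": 0.09, "dz": 0.015, "rx": 0, "ry": 0, "rz": 0}, {"dx": 0.112, "dy": 0.09, "dz": 0.025, "rx": 0, "ry": 0, "rz": 0}], gripper=0.57)

```text
time: 22.4
position: [0.6498, 0.1553, 0.1686]
tool_rot: [0.691, 0.722, 0.001, -0.002]
ft_force: [0.1, -0.4, -0.5]
grip_width: 0.0498
```

```bash
python3 - <<'E'
from h import *
to((.652,.151,.075),2)
c=viewer.camera("wrist");cv2.imwrite("pics/w16.png",c["img"])
c=viewer.camera("top");crop(c,200,160,480,330,2.8,"pics/t16.png")
E
```

```text
t 22.4 p [0.6498 0.1553 0.1686] x [-0.044  0.999  0.004] y [ 0.999  0.044 -0.001] z [-0.001  0.004 -1.   ] w 0.0498 F [ 0.1 -0.4 -0.5] q [0.07 0.67 1.38 0.   1.09 0.02]
d [-0.0047  0.0021  0.0936] r [-0.1 -0.2  0.5] or [ 4.000e-01 -1.000e-01 -1.795e+02]
```

View pics/w16.png

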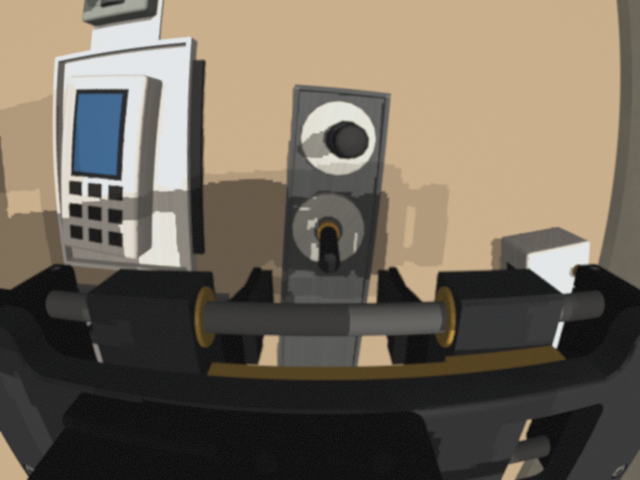

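View pics/t16.png

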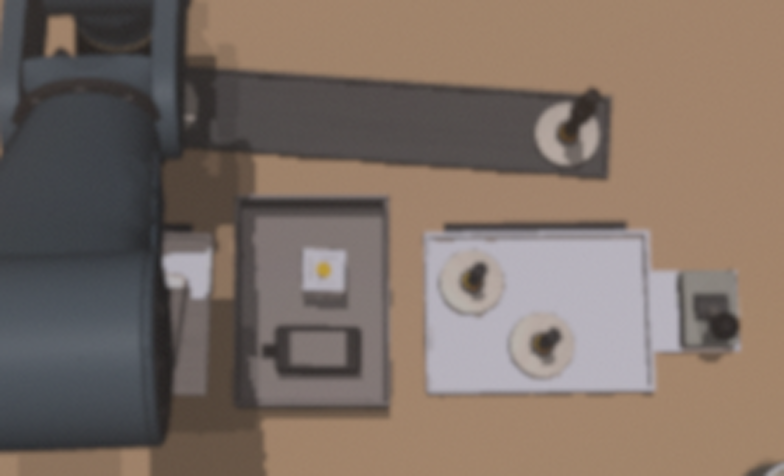

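Two shorts stand on the plate at crop (471,282) and (541,344). Brick and load are in the bin. s1 is between the fingers, at (328,228) in the wrist view. Descending.

Emit:
step_arm(targets=[{"dx": -0.006, "dy": 0.002, "dz": 0.006, "rx": 0, "ry": 0, "rz": 0}, {"dx": -0.006, "dy": 0.002, "dz": 0.03, "rx": 0, "ry": 0, "rz": 0}, {"dx": -0.006, "dy": 0.002, "dz": 0.06, "rx": 0, "ry": 0, "rz": 0}, {"dx": -0.006, "dy": 0.002, "dz": 0.09, "rx": 0, "ry": 0, "rz": 0}, {"dx": -0.006, "dy": 0.002, "dz": 0.094, "rx": 0, "ry": 0, "rz": 0}])

```text
time: 23.12
position: [0.6481, 0.1473, 0.0713]
tool_rot: [0.692, 0.721, -0.002, -0.005]
ft_force: [0.5, 0.5, -0.8]
grip_width: 0.0494
```

Emit:
step_arm(targets=[{"dx": 0, "dy": 0, "dz": 0, "rx": 0, "ry": 0, "rz": 0}, {"dx": 0, "dy": 0, "dz": 0, "rx": 0, "ry": 0, "rz": 0}, {"dx": 0, "dy": 0, "dz": 0, "rx": 0, "ry": 0, "rz": 0}, {"dx": 0, "dy": 0, "dz": 0, "rx": 0, "ry": 0, "rz": 0}, {"dx": 0, "dy": 0, "dz": 0, "rx": 0, "ry": 0, "rz": 0}], gripper=0, force=30)

```text
time: 23.75
position: [0.6498, 0.1474, 0.0722]
tool_rot: [0.692, 0.722, -0.001, -0.003]
ft_force: [2.8, -0.1, -1.3]
grip_width: 0.0136
```

Emit:
step_arm(targets=[{"dx": 0, "dy": 0, "dz": -0.015, "rx": 0, "ry": 0, "rz": 0}, {"dx": 0, "dy": 0, "dz": -0.03, "rx": 0, "ry": 0, "rz": 0}, {"dx": 0, "dy": 0, "dz": -0.05, "rx": 0, "ry": 0, "rz": 0}, {"dx": 0, "dy": 0, "dz": -0.075, "rx": 0, "ry": 0, "rz": 0}, {"dx": 0, "dy": 0, "dz": -0.095, "rx": 0, "ry": 0, "rz": 0}])

```text
time: 24.38
position: [0.6503, 0.1471, 0.1695]
tool_rot: [0.692, 0.722, -0.001, -0.003]
ft_force: [0.7, 0.3, -3.4]
grip_width: 0.0133
```

```bash
python3 - <<'E'
from h import *
to((.56,-.1,.17),2)
to((.5,-.259,.17),2)
c=viewer.camera("wrist");cv2.imwrite("pics/w17.png",c["img"])
E
```

```text
t 24.38 p [0.6503 0.1471 0.1695] x [-0.041  0.999  0.004] y [ 0.999  0.041 -0.005] z [-0.005  0.004 -1.   ] w 0.0133 F [ 0.7  0.3 -3.4] q [0.05 0.67 1.38 0.   1.1  0.01]
d [-0.2432 -0.1004 -0.0009] r [-0.3 -0.2  0.4] or [   0.3   -0.5 -179.6]
t 24.38 p [0.6503 0.1471 0.1695] x [-0.041  0.999  0.004] y [ 0.999  0.041 -0.005] z [-0.005  0.004 -1.   ] w 0.0133 F [ 0.7  0.3 -3.4] q [0.05 0.67 1.38 0.   1.1  0.01]
d [-0.3995 -0.1669 -0.0011] r [-0.3 -0.2  0.4] or [   0.3   -0.5 -179.6]
```

View pics/w17.png

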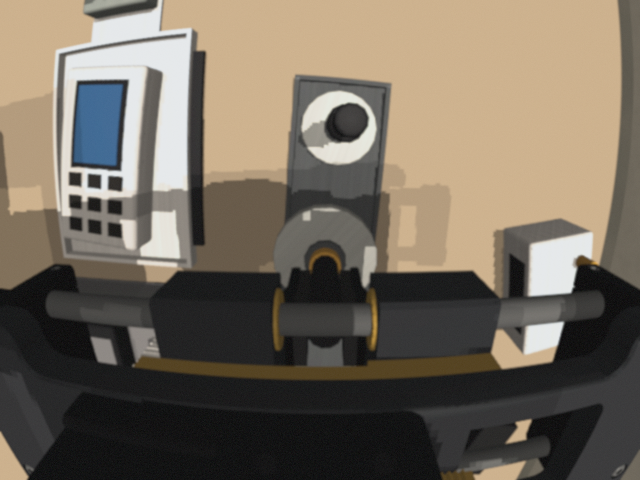

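Third short held. Carrying it round the outside, between rack and plate, clear of the placed masts.

Emit:
step_arm(targets=[{"dx": -0.03, "dy": -0.02, "dz": 0, "rx": 0, "ry": 0, "rz": 0}, {"dx": -0.08, "dy": -0.05, "dz": 0, "rx": 0, "ry": 0, "rz": 0}, {"dx": -0.135, "dy": -0.08, "dz": 0, "rx": 0, "ry": 0, "rz": 0}, {"dx": -0.19, "dy": -0.09, "dz": 0, "rx": 0, "ry": 0, "rz": 0}, {"dx": -0.24, "dy": -0.09, "dz": 0, "rx": 0, "ry": 0, "rz": 0}])

```text
time: 25.05
position: [0.5704, -0.0976, 0.1723]
tool_rot: [0.692, 0.721, 0.001, -0.002]
ft_force: [0.5, -0.3, -2.0]
grip_width: 0.0131
```

```bash
python3 - <<'E'
from h import *
to((.57,-.2,.17),2)
to((.5,-.255,.17),2)
E
```

```text
t 25.05 p [ 0.5704 -0.0976  0.1723] x [-0.041  0.999  0.004] y [ 0.999  0.041 -0.001] z [-0.001  0.004 -1.   ] w 0.0131 F [ 0.5 -0.3 -2. ] q [-0.36  0.55  1.62  0.    0.97 -0.41]
d [-0.1023 -0.0046  0.0018] r [-0.1 -0.3  0.3] or [ 4.000e-01 -1.000e-01 -1.797e+02]
t 25.05 p [ 0.5704 -0.0976  0.1723] x [-0.041  0.999  0.004] y [ 0.999  0.041 -0.001] z [-0.001  0.004 -1.   ] w 0.0131 F [ 0.5 -0.3 -2. ] q [-0.36  0.55  1.62  0.    0.97 -0.41]
d [-0.1543 -0.0768  0.0017] r [-0.1 -0.3  0.3] or [ 4.000e-01 -1.000e-01 -1.797e+02]
```

Emit:
step_arm(targets=[{"dx": -0.04, "dy": 0, "dz": 0, "rx": 0, "ry": 0, "rz": 0}, {"dx": -0.085, "dy": -0.003, "dz": 0, "rx": 0, "ry": 0, "rz": 0}, {"dx": -0.13, "dy": -0.025, "dz": 0, "rx": 0, "ry": 0, "rz": 0}, {"dx": -0.161, "dy": -0.06, "dz": 0, "rx": 0, "ry": 0, "rz": 0}, {"dx": -0.161, "dy": -0.077, "dz": 0, "rx": 0, "ry": 0, "rz": 0}])

```text
time: 25.68
position: [0.4985, -0.2638, 0.1721]
tool_rot: [0.694, 0.72, 0.001, -0.002]
ft_force: [-0.1, 0.3, -2.4]
grip_width: 0.013
```

Emit:
step_arm(targets=[{"dx": 0, "dy": 0, "dz": 0, "rx": 0, "ry": 0, "rz": 0}, {"dx": 0, "dy": 0, "dz": 0.02, "rx": 0, "ry": 0, "rz": 0}, {"dx": 0, "dy": 0, "dz": 0.045, "rx": 0, "ry": 0, "rz": 0}, {"dx": 0, "dy": 0, "dz": 0.07, "rx": 0, "ry": 0, "rz": 0}, {"dx": 0, "dy": 0, "dz": 0.07, "rx": 0, "ry": 0, "rz": 0}])

```text
time: 26.3
position: [0.4983, -0.2615, 0.1007]
tool_rot: [0.693, 0.721, 0.001, -0.004]
ft_force: [0.6, 0.2, -2.4]
grip_width: 0.0132
```

```bash
python3 - <<'E'
from h import *
to((.5,-.262,.073),2)
c=viewer.camera("wrist");cv2.imwrite("pics/w18.png",c["img"])
E
```

```text
t 26.3 p [ 0.4983 -0.2615  0.1007] x [-0.039  0.999  0.007] y [ 0.999  0.039 -0.004] z [-0.004  0.007 -1.   ] w 0.0132 F [ 0.6  0.2 -2.4] q [-0.68  0.65  1.7   0.    0.8  -0.72]
d [-0.0008  0.0018  0.0277] r [-0.2 -0.4  0.2] or [   0.6   -0.3 -179.8]
```

View pics/w18.png

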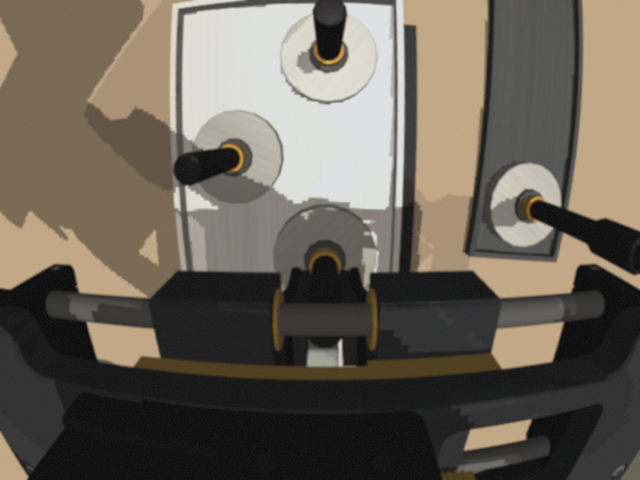

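Clear of the two standing shorts (at (328,55) and (235,157)). Lowering and releasing.

Emit:
step_arm(targets=[{"dx": -0.001, "dy": 0.002, "dz": 0.008, "rx": 0, "ry": -0.4, "rz": 0}, {"dx": -0.001, "dy": 0.002, "dz": 0.016, "rx": 0, "ry": -0.4, "rz": 0}, {"dx": -0.001, "dy": 0.002, "dz": 0.023, "rx": 0, "ry": -0.4, "rz": 0}, {"dx": -0.001, "dy": 0.002, "dz": 0.0275, "rx": 0, "ry": -0.4, "rz": 0}, {"dx": -0.001, "dy": 0.002, "dz": 0.0275, "rx": 0, "ry": -0.4, "rz": 0}])

```text
time: 26.98
position: [0.5006, -0.263, 0.0738]
tool_rot: [0.693, 0.721, -0.001, -0.0]
ft_force: [0.3, 0.5, -1.9]
grip_width: 0.0134
```

Emit:
step_arm(targets=[{"dx": 0, "dy": 0, "dz": 0, "rx": 0, "ry": 0, "rz": 0}, {"dx": 0, "dy": 0, "dz": 0, "rx": 0, "ry": 0, "rz": 0}, {"dx": 0, "dy": 0, "dz": 0, "rx": 0, "ry": 0, "rz": 0}, {"dx": 0, "dy": 0, "dz": -0.02, "rx": 0, "ry": 0, "rz": 0}, {"dx": 0, "dy": 0, "dz": -0.06, "rx": 0, "ry": 0, "rz": 0}], gripper=0.5)

```text
time: 27.6
position: [0.4998, -0.2622, 0.1332]
tool_rot: [0.693, 0.721, -0.002, -0.002]
ft_force: [0.6, -0.8, 0.7]
grip_width: 0.043
```

Emit:
step_arm(targets=[{"dx": 0, "dy": 0, "dz": -0.04, "rx": 0, "ry": 0, "rz": 0}, {"dx": 0, "dy": -0.03, "dz": -0.07, "rx": 0, "ry": 0, "rz": 0}, {"dx": -0.03, "dy": -0.08, "dz": -0.08, "rx": 0, "ry": 0, "rz": 0}, {"dx": -0.06, "dy": -0.11, "dz": -0.08, "rx": 0, "ry": 0, "rz": 0}, {"dx": -0.095, "dy": -0.12, "dz": -0.08, "rx": 0, "ry": 0, "rz": 0}])

```text
time: 28.22
position: [0.3822, -0.362, 0.2145]
tool_rot: [0.694, 0.72, -0.002, -0.003]
ft_force: [0.9, 0.3, 0.1]
grip_width: 0.0434
```

```bash
python3 - <<'E'
from h import *
st()
c=viewer.camera("top");crop(c,200,160,480,330,2.8,"pics/t19.png")
c=viewer.camera("scene");crop(c,180,170,520,400,2.3,"pics/s19.png")
c=viewer.camera("wrist");cv2.imwrite("pics/w19.png",c["img"])
E
python3 seg.py
```

```text
t 28.23 p [ 0.3822 -0.362   0.2145] x [-0.038  0.999  0.001] y [ 0.999  0.038 -0.006] z [-0.006  0.001 -1.   ] w 0.0434 F [0.9 0.3 0.1] q [-0.97  0.43  1.7  -0.    1.01 -1.  ]
t 28.425
discs
 area 38.0 rect [ 0.6326 -0.2453] [0.0322 0.0105] 0.4 circ 0.6326 -0.244 0.0167
 area 112.0 rect [ 0.6371 -0.2113] [0.0537 0.0262] 0.5 circ 0.6372 -0.2191 0.0275
 area 69.5 rect [0.6468 0.2424] [0.0443 0.0172] 26.8 circ 0.6493 0.2375 0.0224
 area 80.5 rect [0.6628 0.2094] [0.0495 0.0194] 24.1 circ 0.6593 0.2171 0.0249
brick
 area 794.0 rect [ 0.4431 -0.1972] [0.0813 0.0909] 1.8 circ 0.4386 -0.1973 0.0582
 area 70.0 rect [ 0.5022 -0.2613] [0.0209 0.0338] 58.9 circ 0.5002 -0.264 0.0173
bin
 area 4811.5 rect [ 0.4502 -0.0017] [0.2237 0.1569] 1.7 circ 0.4501 -0.0031 0.1355
 area 92.0 rect [ 0.5956 -0.0045] [0.0104 0.1448] 1.8 circ 0.5956 -0.0045 0.0726
plate
 area 2941.0 rect [ 0.4717 -0.2085] [0.1501 0.2276] 1.7 circ 0.47 -0.2007 0.1273
load knob
ball
 area 91.0 rect [ 0.4418 -0.3687] [0.051  0.0398] 84.1 circ 0.4481 -0.3696 0.0268
```

View pics/t19.png

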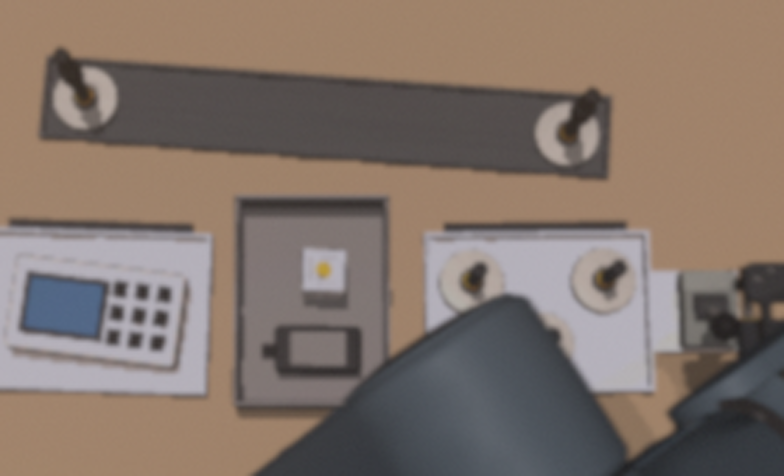

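View pics/s19.png

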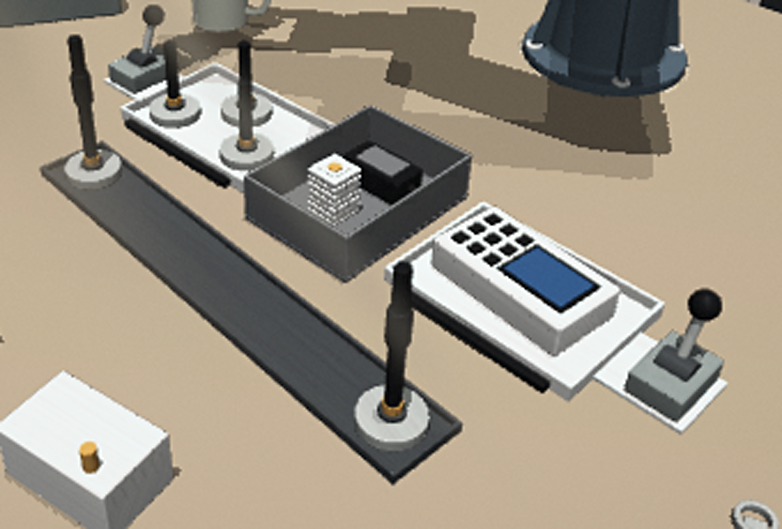

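View pics/w19.png

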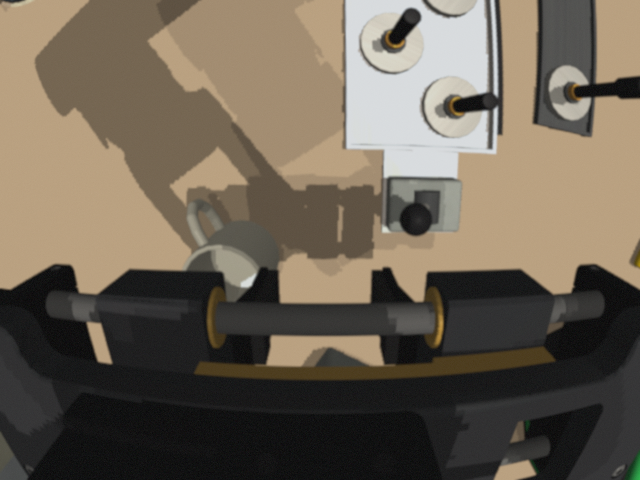

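All three shorts stand on the right plate, both talls stand in the rack, and the brick and load are in the bin. The left plate, meter and lever are untouched. The lever ball is at (416,218) in the wrist view, with a mug near (230,260), so I'm locating both before pushing.

```bash
python3 - <<'E'
from h import *
c=viewer.camera("scene");P=cloud(c)
cv2.imwrite("pics/s20.png",cv2.resize(c["img"][130:230,200:340],None,fx=5,fy=5))
m=(P[...,0]>.2)&(P[...,0]<.45)&(P[...,1]<-.28)&(P[...,1]>-.5)&(P[...,2]>.01)&(P[...,2]<.13)&(c["depth"]>0)
Q=P[m];print(len(Q),Q.min(0).round(3),Q.max(0).round(3))
print("ball",ray(c,(200-20+153/2.3,170+15/2.3),.08).round(3))
Q2=P[(abs(P[...,0]-.46)<.06)&(abs(P[...,1]+.355)<.03)&(P[...,2]>.07)&(P[...,2]<.11)];print(np.median(Q2,0).round(3) if len(Q2) else 0)
to((.40,-.356,.14),2);to((.40,-.356,.083),2)
E
```

```text
907 [ 0.262 -0.459  0.01 ] [ 0.45  -0.281  0.094]
ball [ 0.45 -0.36  0.08]
[ 0.458 -0.35   0.087]
t 28.48 p [ 0.3838 -0.3611  0.2137] x [-0.038  0.999  0.002] y [ 0.999  0.038 -0.006] z [-0.006  0.002 -1.   ] w 0.0438 F [ 0.9  0.3 -0.5] q [-0.97  0.44  1.7  -0.    1.01 -1.  ]
d [0.0043 0.0168 0.0736] r [-0.3 -0.1  0.2] or [   0.2   -0.5 -179.8]
t 28.48 p [ 0.3838 -0.3611  0.2137] x [-0.038  0.999  0.002] y [ 0.999  0.038 -0.006] z [-0.006  0.002 -1.   ] w 0.0438 F [ 0.9  0.3 -0.5] q [-0.97  0.44  1.7  -0.    1.01 -1.  ]
d [0.0042 0.0171 0.1306] r [-0.3 -0.1  0.2] or [   0.2   -0.5 -179.8]
```

View pics/s20.png

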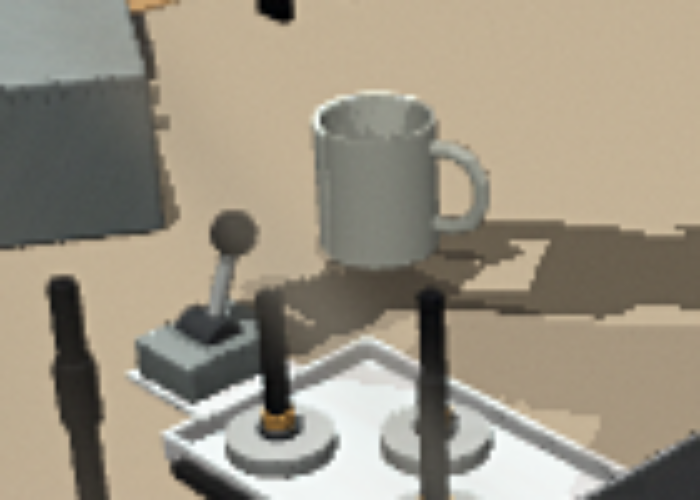

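```bash
python3 - <<'E'
from h import *
c=viewer.camera("scene");P=cloud(c)
m=(P[...,0]>.2)&(P[...,0]<.42)&(P[...,1]<-.28)&(P[...,1]>-.5)&(P[...,2]>.03)&(P[...,2]<.13)&(c["depth"]>0)
Q=P[m];print(len(Q),np.percentile(Q,[1,50,99],axis=0).round(3))
E
```

```text
667 [[ 0.264 -0.456  0.031]
 [ 0.305 -0.398  0.066]
 [ 0.339 -0.355  0.088]]
```

Emit:
step_arm(targets=[{"dx": 0.004, "dy": 0.02, "dz": 0.01, "rx": 0, "ry": 0, "rz": 0}, {"dx": 0.004, "dy": 0.021, "dz": 0.03, "rx": 0, "ry": 0, "rz": 0}, {"dx": 0.004, "dy": 0.021, "dz": 0.05, "rx": 0, "ry": 0, "rz": 0}, {"dx": 0.004, "dy": 0.021, "dz": 0.07, "rx": 0, "ry": 0, "rz": 0}, {"dx": 0.004, "dy": 0.021, "dz": 0.07, "rx": 0, "ry": 0, "rz": 0}], gripper=0)

```text
time: 29.15
position: [0.4049, -0.3534, 0.1416]
tool_rot: [0.692, 0.721, -0.001, -0.005]
ft_force: [0.6, -0.4, 0.2]
grip_width: 0.0035
```

```bash
python3 - <<'E'
from h import *
to((.402,-.356,.083),2)
c=viewer.camera("wrist");cv2.imwrite("pics/w21.png",c["img"])
E
```

```text
t 29.15 p [ 0.4049 -0.3534  0.1416] x [-0.041  0.999  0.006] y [ 0.999  0.041 -0.008] z [-0.009  0.006 -1.   ] w 0.0035 F [ 0.6 -0.4  0.2] q [-0.92  0.56  1.74 -0.    0.86 -0.96]
d [-0.0029 -0.0025  0.0586] r [-0.5 -0.4  0.4] or [   0.6   -0.7 -179.6]
```

View pics/w21.png

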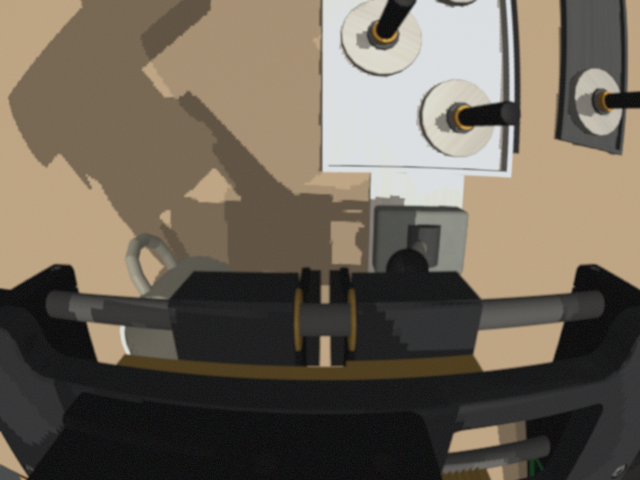

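Emit:
step_arm(targets=[{"dx": -0.003, "dy": -0.003, "dz": 0.015, "rx": 0, "ry": 0, "rz": 0}, {"dx": -0.003, "dy": -0.003, "dz": 0.03, "rx": 0, "ry": 0, "rz": 0}, {"dx": -0.003, "dy": -0.003, "dz": 0.045, "rx": 0, "ry": 0, "rz": 0}, {"dx": -0.003, "dy": -0.003, "dz": 0.056, "rx": 0, "ry": 0, "rz": 0}, {"dx": -0.003, "dy": -0.003, "dz": 0.056, "rx": 0, "ry": 0, "rz": 0}])

```text
time: 29.82
position: [0.4014, -0.3566, 0.0855]
tool_rot: [0.693, 0.721, -0.001, -0.005]
ft_force: [-0.6, 0.3, 0.2]
grip_width: 0.0005
```

Emit:
step_arm(targets=[{"dx": 0, "dy": 0.01, "dz": 0, "rx": 0, "ry": 0, "rz": 0}, {"dx": 0, "dy": 0.023, "dz": 0, "rx": 0, "ry": 0, "rz": 0}, {"dx": 0, "dy": 0.036, "dz": 0, "rx": 0, "ry": 0, "rz": 0}, {"dx": 0, "dy": 0.05, "dz": 0, "rx": 0, "ry": 0, "rz": 0}, {"dx": 0, "dy": 0.06, "dz": 0, "rx": 0, "ry": 0, "rz": 0}])

```text
time: 30.45
position: [0.4627, -0.3542, 0.0852]
tool_rot: [0.692, 0.722, -0.001, -0.005]
ft_force: [-1.1, -0.1, 1.6]
grip_width: 0.0005
```

```bash
python3 - <<'E'
from h import *
st()
c=viewer.camera("wrist");cv2.imwrite("pics/w22.png",c["img"])
c=viewer.camera("scene");cv2.imwrite("pics/s22.png",cv2.resize(c["img"][130:230,200:340],None,fx=5,fy=5))
E
```

```text
t 30.45 p [ 0.4627 -0.3542  0.0852] x [-0.041  0.999  0.006] y [ 0.999  0.041 -0.008] z [-0.008  0.005 -1.   ] w 0.0005 F [-1.1 -0.1  1.6] q [-0.84  0.69  1.65 -0.    0.8  -0.88]
```

View pics/w22.png

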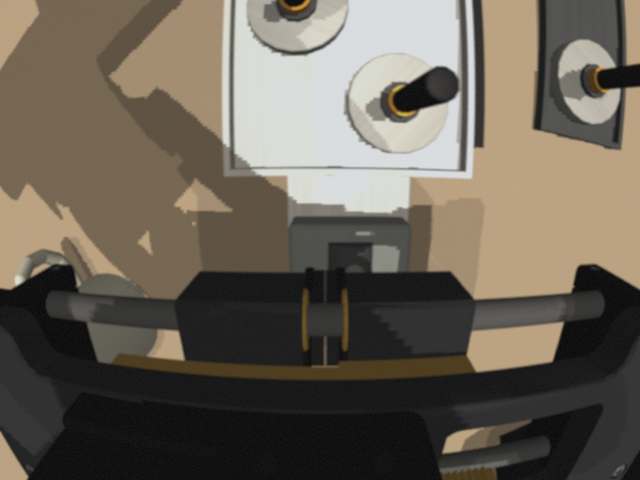

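View pics/s22.png

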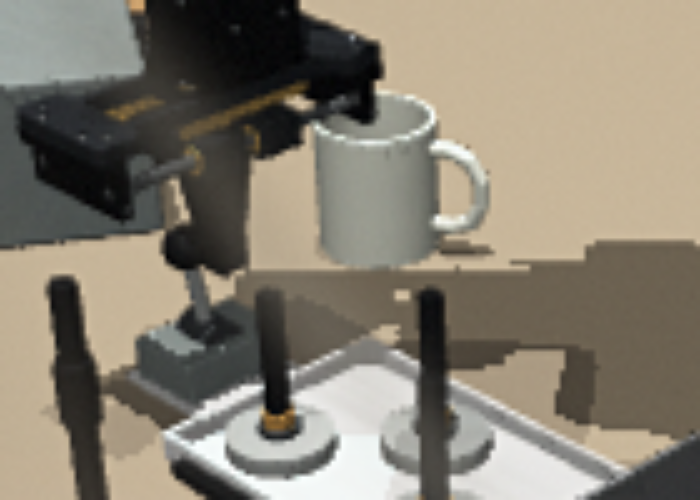

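The lever is being pushed, now past upright. Pushing on in small steps and watching the force.

Emit:
step_arm(targets=[{"dx": 0, "dy": 0.003, "dz": 0, "rx": 0, "ry": 0, "rz": 0}, {"dx": 0, "dy": 0.006, "dz": 0, "rx": 0, "ry": 0, "rz": 0}, {"dx": 0, "dy": 0.009, "dz": 0, "rx": 0, "ry": 0, "rz": 0}, {"dx": 0, "dy": 0.012, "dz": 0, "rx": 0, "ry": 0, "rz": 0}, {"dx": 0, "dy": 0.014, "dz": 0, "rx": 0, "ry": 0, "rz": 0}])

```text
time: 31.18
position: [0.477, -0.3536, 0.0848]
tool_rot: [0.692, 0.722, -0.001, -0.004]
ft_force: [-0.9, 0.3, -0.6]
grip_width: 0.0005
```

Emit:
step_arm(targets=[{"dx": 0, "dy": 0.001, "dz": 0, "rx": 0, "ry": 0, "rz": 0}, {"dx": 0, "dy": 0.002, "dz": 0, "rx": 0, "ry": 0, "rz": 0}, {"dx": 0, "dy": 0.003, "dz": 0, "rx": 0, "ry": 0, "rz": 0}, {"dx": 0, "dy": 0.004, "dz": 0, "rx": 0, "ry": 0, "rz": 0}, {"dx": 0, "dy": 0.004, "dz": 0, "rx": 0, "ry": 0, "rz": 0}])

```text
time: 31.8
position: [0.4811, -0.3535, 0.0848]
tool_rot: [0.692, 0.722, -0.001, -0.004]
ft_force: [-1.1, 0.4, -0.2]
grip_width: 0.0005
```

Emit:
step_arm(targets=[{"dx": 0, "dy": 0.001, "dz": 0, "rx": 0, "ry": 0, "rz": 0}, {"dx": 0, "dy": 0.002, "dz": 0, "rx": 0, "ry": 0, "rz": 0}, {"dx": 0, "dy": 0.003, "dz": 0, "rx": 0, "ry": 0, "rz": 0}, {"dx": 0, "dy": 0.004, "dz": 0, "rx": 0, "ry": 0, "rz": 0}, {"dx": 0, "dy": 0.004, "dz": 0, "rx": 0, "ry": 0, "rz": 0}])

```text
time: 32.42
position: [0.4833, -0.3533, 0.0846]
tool_rot: [0.692, 0.722, -0.002, -0.006]
ft_force: [-7.1, -1.4, 1.2]
grip_width: 0.0005
```

Emit:
step_arm(targets=[{"dx": 0, "dy": 0.001, "dz": 0, "rx": 0, "ry": 0, "rz": 0}, {"dx": 0, "dy": 0.002, "dz": 0, "rx": 0, "ry": 0, "rz": 0}, {"dx": 0, "dy": 0.003, "dz": 0, "rx": 0, "ry": 0, "rz": 0}, {"dx": 0, "dy": 0.003, "dz": 0, "rx": 0, "ry": 0, "rz": 0}, {"dx": 0, "dy": 0.003, "dz": 0, "rx": 0, "ry": 0, "rz": 0}])

```text
time: 33.05
position: [0.4835, -0.3533, 0.0846]
tool_rot: [0.691, 0.722, -0.003, -0.008]
ft_force: [-10.4, -2.2, 3.6]
grip_width: 0.0002
```

```bash
python3 - <<'E'
from h import *
st()
c=viewer.camera("scene");cv2.imwrite("pics/s23.png",cv2.resize(c["img"][130:230,200:340],None,fx=5,fy=5))
E
```

```text
t 33.05 p [ 0.4835 -0.3533  0.0846] x [-0.044  0.999  0.008] y [ 0.999  0.044 -0.016] z [-0.017  0.007 -1.   ] w 0.0002 F [-10.4  -2.2   3.6] q [-0.81  0.71  1.61 -0.01  0.84 -0.85]
```

View pics/s23.png

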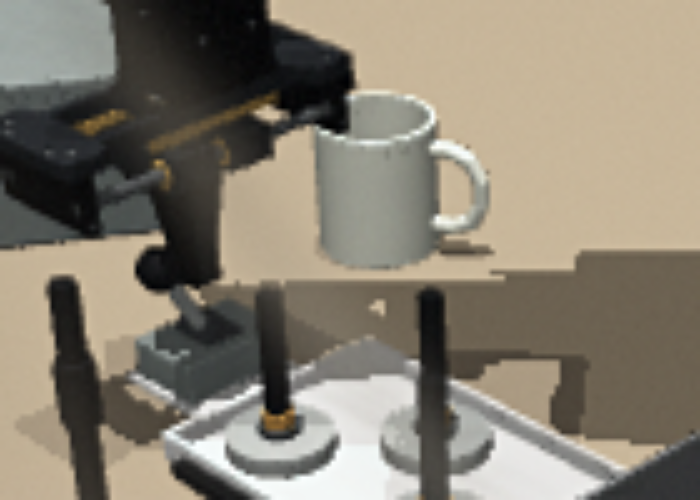

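The lever is at its stop: the force rose to 10 N and the motion ceased. Backing away towards the robot, then up.

Emit:
step_arm(targets=[{"dx": 0, "dy": -0.02, "dz": 0, "rx": 0, "ry": 0, "rz": 0}, {"dx": 0, "dy": -0.04, "dz": 0, "rx": 0, "ry": 0, "rz": 0}, {"dx": 0, "dy": -0.055, "dz": -0.03, "rx": 0, "ry": 0, "rz": 0}, {"dx": 0, "dy": -0.06, "dz": -0.08, "rx": 0, "ry": 0, "rz": 0}, {"dx": 0, "dy": -0.06, "dz": -0.13, "rx": 0, "ry": 0, "rz": 0}])

```text
time: 33.72
position: [0.4262, -0.357, 0.2172]
tool_rot: [0.692, 0.722, -0.003, -0.008]
ft_force: [1.4, -0.2, -0.2]
grip_width: 0.0004
```

Emit:
step_arm(targets=[{"dx": -0.05, "dy": -0.01, "dz": -0.01, "rx": 0, "ry": 0, "rz": 0}, {"dx": -0.1, "dy": -0.03, "dz": -0.02, "rx": 0, "ry": 0, "rz": 0}, {"dx": -0.15, "dy": -0.06, "dz": -0.03, "rx": 0, "ry": 0, "rz": 0}, {"dx": -0.2, "dy": -0.09, "dz": -0.03, "rx": 0, "ry": 0, "rz": 0}, {"dx": -0.23, "dy": -0.12, "dz": -0.03, "rx": 0, "ry": 0, "rz": 0}])

```text
time: 34.35
position: [0.3164, -0.5953, 0.2478]
tool_rot: [0.692, 0.722, -0.003, -0.005]
ft_force: [0.5, 0.5, -0.3]
grip_width: 0.0006
```

Emit:
step_arm(targets=[{"dx": 0, "dy": 0, "dz": 0, "rx": 0, "ry": 0, "rz": 0}, {"dx": 0, "dy": 0, "dz": 0, "rx": 0, "ry": 0, "rz": 0}, {"dx": 0, "dy": 0, "dz": 0, "rx": 0, "ry": 0, "rz": 0}, {"dx": 0, "dy": 0, "dz": 0, "rx": 0, "ry": 0, "rz": 0}, {"dx": 0, "dy": 0, "dz": 0, "rx": 0, "ry": 0, "rz": 0}])

```text
time: 34.98
position: [0.3172, -0.5947, 0.248]
tool_rot: [0.692, 0.722, -0.003, -0.005]
ft_force: [0.0, 0.1, -0.6]
grip_width: 0.0003
```

```bash
python3 - <<'E'
from h import *
st()
c=viewer.camera("top");crop(c,200,160,480,330,2.8,"pics/t24.png")
c=viewer.camera("scene");crop(c,180,140,520,400,2.3,"pics/s24.png")
E
python3 seg.py | tail -8
```

```text
t 34.98 p [ 0.3172 -0.5947  0.248 ] x [-0.043  0.999  0.003] y [ 0.999  0.043 -0.012] z [-0.012  0.003 -1.   ] w 0.0003 F [ 0.   0.1 -0.6] q [-1.24  0.59  1.29 -0.01  1.27 -1.28]
bin
 area 4240.5 rect [0.4634 0.0074] [0.1966 0.1398] 1.7 circ 0.4638 0.0078 0.1195
 area 108.0 rect [0.5954 0.0031] [0.0104 0.16  ] 1.8 circ 0.5954 0.0031 0.0802
plate
 area 4555.5 rect [ 0.4716 -0.2087] [0.1501 0.2272] 1.8 circ 0.471 -0.2017 0.1269
load knob
ball
 area 16.5 rect [ 0.502  -0.3517] [0.0138 0.0161] 46.0 circ 0.5018 -0.352 0.0086
```

View pics/t24.png

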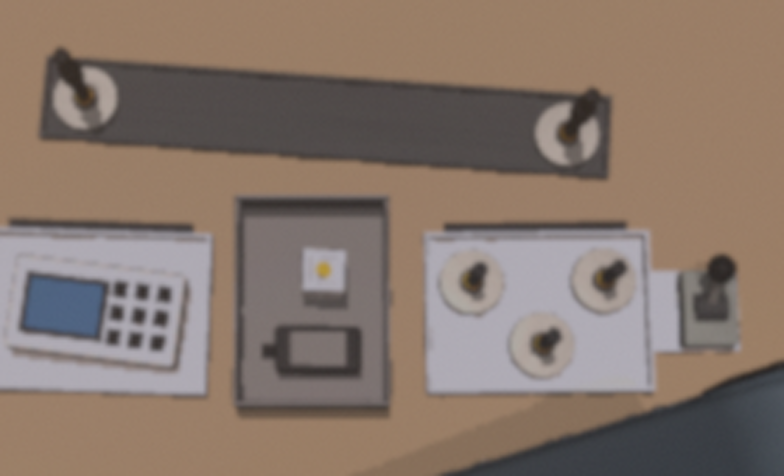

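View pics/s24.png

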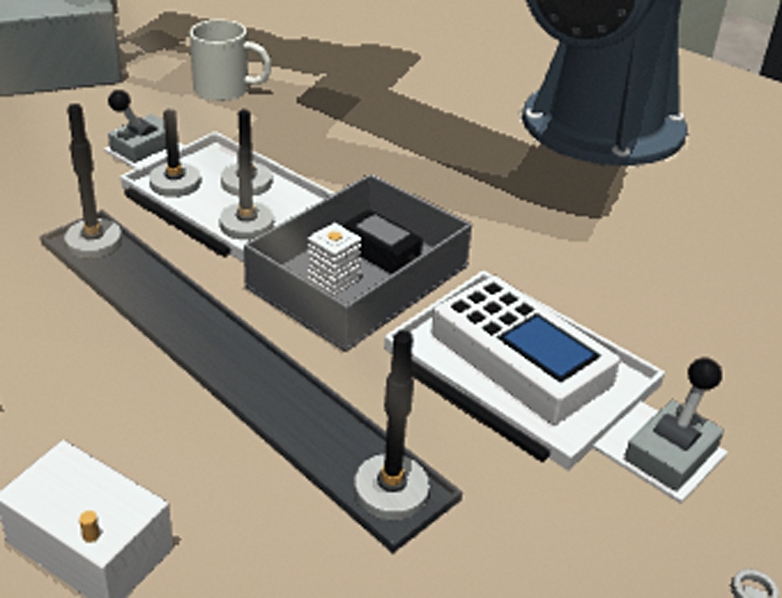

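Everything stands as it should. The ball's measured travel (about 50 mm) is slightly short of the expected 57 mm, so I'm checking the lever angle more carefully.

```bash
python3 - <<'E'
from h import *
c0=dict(np.load("top0.npz"));c1=viewer.camera("top");s=viewer.camera("scene")
piv=np.array([.475,-.3554,.026])
for a in (-.5,.3,.4,.5):
    X=piv+.06*np.array([np.sin(a),np.sin(a)*.044,np.cos(a)]);print(a,proj(c1,X).round(1),proj(s,X).round(1))
print("ball now top crop px",200+721/2.8,160+268/2.8,"before",200+723/2.8,160+325/2.8)
print("scene px",180+119/2.3,140+101/2.3)
for n,c in(("b0",c0),("b1",c1)): crop(c,435,240,475,295,10,f"pics/{n}.png")
cv2.imwrite("pics/bb.png",np.hstack([cv2.imread("pics/b0.png"),cv2.imread("pics/b1.png")]))
crop(s,215,165,265,215,10,"pics/bs.png")
E
```

```text
-0.5 [458.5 278.9] [248.4 176.9]
0.3 [458. 260.] [234.9 180.9]
0.4 [457.7 257.8] [233.4 182.2]
0.5 [457.3 255.8] [231.9 183.7]
ball now top crop px 457.5 255.71428571428572 before 458.2142857142857 276.07142857142856
scene px 231.73913043478262 183.91304347826087
```

View pics/bb.png

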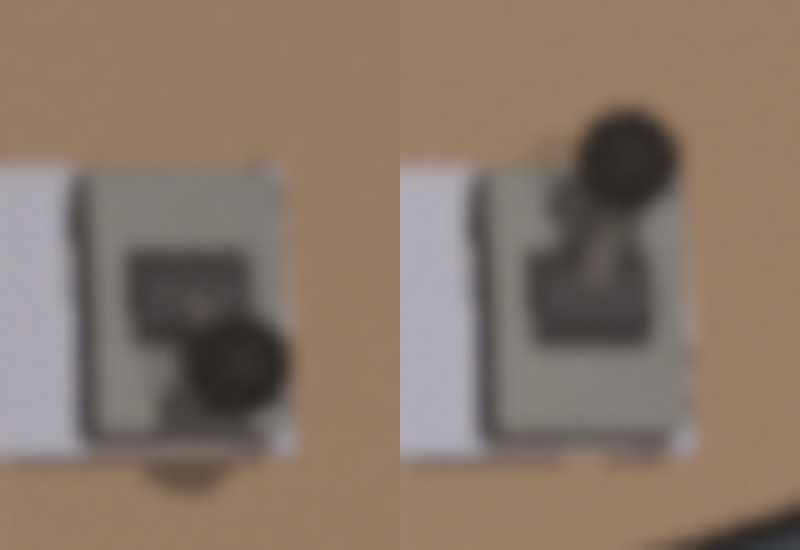

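View pics/bs.png

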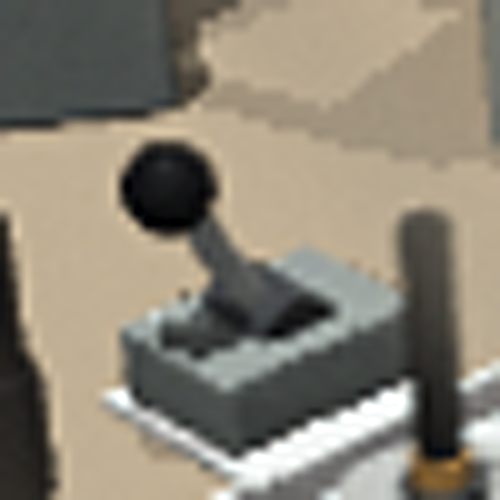

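```bash
python3 - <<'E'
from h import *
c=viewer.camera("top");s=viewer.camera("scene")
print("housing centre",ray(c,(435+18.5,240+30.0-.5),.029).round(4))
# ball by dark mask centroid, triangulated between the two views
def ball(c,box,th):
    g=cv2.cvtColor(c["img"],cv2.COLOR_BGR2GRAY);u0,v0,u1,v1=box
    m=(cv2.resize(g[v0:v1,u0:u1],None,fx=8,fy=8,interpolation=cv2.INTER_CUBIC)<th).astype(np.uint8)
    ks=cv2.findContours(m,cv2.RETR_EXTERNAL,cv2.CHAIN_APPROX_NONE)[0]
    k=max(ks,key=cv2.contourArea);(x,y),r=cv2.minEnclosingCircle(k)
    return np.array([u0+x/8-.44,v0+y/8-.44]),r/8
def tri(b1,b2):
    P=[x["K"]@np.c_[x["R"],x["t"]] for x in(c,s)]
    X=cv2.triangulatePoints(P[0],P[1],b1.reshape(2,1),b2.reshape(2,1)).ravel();return X[:3]/X[3]
bt,rt=ball(c,(448,246,468,264),60);bs,rs=ball(s,(222,174,240,192),50);print(bt,rt,bs,rs,tri(bt,bs).round(4))
lt,rl=ball(c,(160,262,178,284),60);ls,r2=ball(s,(474,290,498,312),50);print("left",lt,rl,ls,r2,tri(lt,ls).round(4))
crop(c,155,245,195,300,10,"pics/bl.png")
E
```

```text
housing centre [ 0.4754 -0.3556  0.029 ]
[456.74171215 256.16898304] 5.003376483917236 [231.41755062 183.56031757] 4.689970016479492 [ 0.5035 -0.3532  0.0791]
left [167.71824509 273.4239183 ] 5.583051681518555 [485.87180382 302.46198421] 7.30096435546875 [0.4371 0.3588 0.0821]
```

View pics/bl.png

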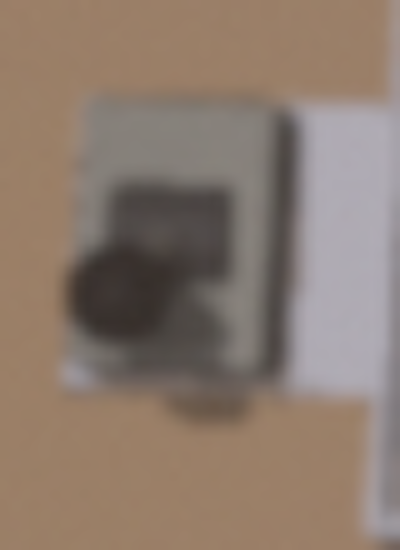

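Two views put the ball at 28.5 mm beyond the pivot and 79.1 mm high; full throw would be 28.8 mm and 78.7 mm. With the hard stop felt during the push, I take the lever as fully over. Handing in.

```bash
python3 -c "
from rig import robot
print(robot.hand_in())"
```

```text
the job is handed in; nothing more can be done
None
```

The job is done and handed in at about 35 s of the 210 s allowed. No verdict came back.

**What I did:** The right plate was the free one. I put the power brick and the dummy load in the grey bin and stood the three short antennas that were there upright on that plate. Then I pushed its lever away from the robot until it hit its stop, where the force rose to about 10 N and motion ceased.

**Last checks:**
- **Antennas:** the top and scene pictures show all three shorts upright inside the rims and both talls standing in the rack.
- **Bin:** the brick and load are both in it.
- **Left plate:** the plate, meter and lever look unchanged.
- **Robot:** the arm was clear of everything before hand-in.

**One disagreement:** from the top view alone the lever ball moved about 50 mm, where a full throw should be about 57 mm. Triangulating from both cameras put the ball 28.5 mm beyond the pivot and 79.1 mm high, against 28.8 mm and 78.7 mm for full throw. With the stop also felt, I took it as fully over; the shortfall most likely comes from the starting measurement.

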